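# Make up a two-shim pack on the gauge stand

## Task

Make up a two-shim pack on the gauge stand: slide the brass shim out over the open end of its lane until you can take it by the tab, and lay it flat on the stand's narrow steel anvil, then do the same with the blue shim and lay it on top of the brass one. Both bodies must lie centred and square on the anvil, ends flush with its ends, tabs sticking out at the open front of the stand. Reach in under the gauge arm without knocking it or the dial, drop no shim, and leave the grey steel shim, the spray can and the mug where they are.

Things in the scene. Friction and masses are not known exactly. Their poses are not given: they have to be found in the camera images.
- tray: Fixed raised aluminium shim tray, 220 mm long (x), 218 mm wide (y). Origin: centre of its underside on the bench; +x to its closed rear end; -x, its open end, faces the middle of the bench; z up. The 10 mm thick deck's top is 60 mm above the bench. Front end (x = -110 mm) open; two feet, set back 40 mm from it. Rear closed by a bar 10 mm high, x = 104 to 110 mm. See tray_deck for the lanes.
- tray_deck (a point): Centre of the tray deck's top, same axes. Three lanes along x, centred at y = -70, 0, +70 mm, 62 mm wide between black rails 8 mm wide, 10 mm high, running the full length. A shim lies flat in a lane with 2 mm play each side and slides when its rear edge is pushed or its top dragged; in the lane there is no room for fingers beside its tab.
- anvil_top (a point): Centre of the top of the fixed gauge stand's bright steel anvil, 85 mm long (x), 34 mm wide (y), top level and 65 mm above the bench. +x points to the stand's column (28 mm diameter, at x = +85 mm); -x is the open front, facing the middle of the bench; z up. Below it a grey base plate 110 mm wide, 16 mm high, from x = -77 to +113 mm.
- gauge_arm: Fixed blue arm of the gauge stand, from the column forward over the anvil, with a dial (58 mm diameter, x = -10 to +10 mm, centred 207 mm above the bench) on top; not to be struck. Origin on the bench straight below the anvil's centre, axes as anvil_top. 36 mm wide, 30 mm high, underside 135 mm above the bench. A stylus hangs at x = y = 0 to 45 mm above the anvil.
- gauge_nose (a point): Lower front edge of the gauge arm, at its middle: 47.5 mm in front of the anvil's centre (5 mm past its front end), 70 mm above the anvil's top; axes as anvil_top. An upright gripper holding the brass shim's tab over the anvil would hit the arm here; one leaning away from the column (top towards -x) by 35 to 40 degrees clears it.
- brass_shim_mid (a point): Brass flat shim (one dot, narrowest tab, goes below), loose, 0.1 kg, 6 mm thick: body 85 (x) x 58 mm (y), and in one flat piece with it a tab 44 mm wide (y) from x = -42.5 to -77.5 mm. Point: centre of the 85 x 58 body, half-way up; +x points away from the tab, z up. Starts in any of the tray's lanes, tab to the open end, tab end 10 to 50 mm inside it.
- brass_shim_tab (a point): A point on the tab of the brass shim, 60 mm from the centre of its body along -x, half-way up its thickness; same axes.
- blue_shim_mid (a point): Blue flat shim (two dots, widest tab, goes on top), loose, 0.1 kg, 6 mm thick: body 85 (x) x 58 mm (y), and in one flat piece with it a tab 52 mm wide (y) from x = -42.5 to -77.5 mm. Point: centre of the 85 x 58 body, half-way up; +x points away from the tab, z up. Starts in any of the tray's lanes, tab to the open end, tab end 10 to 50 mm inside it.
- blue_shim_tab (a point): A point on the tab of the blue shim, 60 mm from the centre of its body along -x, half-way up its thickness; same axes.
- steel_shim_mid (a point): Grey flat shim (steel, three dots, not wanted), loose, 0.1 kg, 6 mm thick: body 85 (x) x 58 mm (y), and in one flat piece with it a tab 48 mm wide (y) from x = -42.5 to -77.5 mm. Point: centre of the 85 x 58 body, half-way up; +x points away from the tab, z up. Starts in any of the tray's lanes, tab to the open end, tab end 10 to 50 mm inside it.
- spray_can_mid (a point): Spray can with a green cap, loose, standing on the bench between and behind tray and stand, 58 mm diameter, 222 mm high; point at its centre half-way up. A bystander.
- mug_mid (a point): White mug, loose, standing on the bench at the back, 82 mm diameter, 91 mm high, with a handle; point at its centre half-way up. A bystander.
Not all that is in view belongs to the job. There is more than one size of the part that bears blue_shim_mid; the job needs the largest.

How it is judged:
At the end, for the whole second after the job is handed in: The brass shim lies flat on the anvil and the blue shim flat on the brass one; each body's centre is within 10 mm of the anvil's centre and of the other's, square to the anvil within 7 degrees, tabs at the front (horizontal distance between each of brass_shim_mid, blue_shim_mid and anvil_top below 0.01 m and z of brass_shim_mid in the frame of anvil_top between 0.001 and 0.005 m and angle between the x axis of each of brass_shim_mid, blue_shim_mid and the x axis of anvil_top, either way round below 0.12 rad and angle between each of brass_shim_mid, blue_shim_mid's own z axis and vertical below 0.06 rad and x of each of brass_shim_tab, blue_shim_tab in the frame of anvil_top below -0.045 m and z of blue_shim_mid in the frame of anvil_top between 0.007 and 0.011 m and horizontal distance between brass_shim_mid and blue_shim_mid below 0.01 m); the robot touches nothing.
It fails at once if the gauge arm or its dial is struck (more than 4 N) (contact force between any of anything else, the arm and gauge_arm above 4 N).
It fails at once if a shim is dropped below the level of the tray's deck (height (world z) of any of brass_shim_mid, blue_shim_mid, steel_shim_mid below 0.045 m).
It fails at once if the steel shim is moved more than 15 mm (distance of steel_shim_mid from where it was at the start of the episode above 0.015 m).
It fails at once if the spray can or the mug is moved more than 20 mm (distance of any of spray_can_mid, mug_mid from where it was at the start of the episode above 0.02 m).
It also fails if it takes over 72 s, if anything falls off the work surface, if the arm or the gripper's body presses on something with over 40 N, if the wrist force passes 120 N, or if a joint passes its speed limit or range.

## Robot

A 6-joint arm with a two-finger parallel gripper is mounted at the origin on a cart in front of the work surface, level with it; the furniture and walls round the work are solid. World frame = base frame: x ahead of the robot, y to its left, z up, the work surface at z = 0. Lengths are in m, angles in rad, forces in N, time in s.
With the tool pointing down it reaches from about 0.325 to 0.85 m from the base axis. Payload 4.4 kg.
Tool frame: the origin (TCP) lies where the fingers leave the gripper's body, on its centre line; the fingertips stand 97 mm ahead of it and the grasp point (between the pads) lies 78 mm ahead of it; z points along the fingers, x is the direction in which the jaws open and shut, and the axes are right-handed (so a half turn about z gives the same grasp; the last joint's range is limited). The gripper opens to 94 mm and grips with 3 to 60 N. Pads are 16 mm wide; open, the fingers measure 119 mm over their backs; the gripper's body (75 mm by 177 mm) begins 78 mm behind the grasp point.
Start: joints at [-1.401, 0.207, 1.542, -0, 1.393, -0.15], TCP at [0.181, -0.546, 0.303] pointing down, gripper open.
Joint ranges: [-2.73, 2.73], [-0.86, 2.22], [0.23, 2.46], [-1.11, 4.25], [0.08, 2.63], [-2.82, 2.82]. Speed limits (rad/s): [2.79, 2.79, 3.14, 3.14, 3.14, 3.14].

## Interface

Orientations are given as a unit quaternion [x, y, z, w].
In Python, from workcell import state, cams, ctrl gives the robot as it stands.
- The arm moves only by the tool send_rows, never from a script. Its argument "rows" is a list of rows, each a list of 7 numbers: the shift along the tool's x, y, z in m, then the turn, a rotation vector about the tool's x, y, z in degrees, then the closure, from 0 (fully open) to 1 (shut). In form: [[tx, ty, tz, wx, wy, wz, fingers], ...]. A call has 1 to 5 rows; each row shifts and turns the commanded pose from where the row before left it, along the tool's axes as they then stand; what a row does not reach is not made up. A row lasts 1/10 s, in which the tool goes at most 50 mm and 8.59 degrees, less where a joint would pass 70% of its speed; a pose out of reach is approached as far as the arm can. A call is refused whole if a number of a shift passes 0.05 or a number of a turn 8.59, either way. A call with a gripper value outside its range is refused whole. The fingers move at their own pace and stop on an object; "grip_force" is the grip in N (left out, the last holds). Time passes only in rows, so rows that do not move let the fingers close. It gives the time, the measured TCP pose, the force and the opening at its end, in the units of the state.
- state(): the state, without advancing time (a new reading comes with each control period).
- cams.read_camera(name): name is "scene" or "side" or "wrist"; returns the picture (420x560x3 uint8, red, green, blue); there is no depth.
- cams.calibration(name): a dict with "mtx" (3x3 intrinsics, pixels), "R" (3x3) and "t" (3): a world point X has camera coordinates R X + t. Camera axes: x right, y down, z forward; pixel columns grow to the right and rows downward; lengths in m; the calibration is good to about 2 mm. A picture is of the moment at which its call begins: read the wrist's pose just before it. calibration takes no time and is no camera call; for the wrist camera it gives the pose at the moment of the call.
- ctrl.hand_in(): hands the job in, once; it reports no verdict.
The state is a dict: "time": time; "joint_positions": joint angles; "joint_vel": joint speeds; "joint_torque": joint torques, N m; "ee_pos": TCP position; "ee_rot": TCP orientation; "force": force on the tool from outside, world axes, zero at the start; "torque": the same for the moment, N m; "finger_gap": opening from 0.0 (shut) to 1.0 (fully open).
Only numpy, scipy, OpenCV 4.12 (cv2) and the standard library are available. Lean on these libraries where they do the work, as an engineer would, in place of code of your own. Each camera call takes 0.05 s, during which the arm holds its last target. There are 200 camera calls.

## Working session

There is one attempt and no reset: what is moved stays moved. The work goes in short steps, Python scripts to look and compute and a tool call to move; the robot and the scene stay as the last step left them, time stands still between calls to the robot, and variables do not carry over. Pictures are saved under pics/ and viewed, about 8 in all and at most 12, crops included, and the job is handed in when it is done.

Besides the shell and the picture viewer there is one more tool, called after "Emit:" by a JSON object that holds its "fn" and its "kwargs". send_rows: Moves the arm, as the interface text tells. Its arguments: {"type":"object","properties":{"rows":{"type":"array","items":{"type":"array","items":{"type":"number"}}},"grip_force":{"type":"number"}},"required":["rows"]}

```bash
mkdir -p pics; ls; python3 - <<'E'
from workcell import state,cams,ctrl
import cv2,numpy as np
for n in("scene","side","wrist"):
    im=cams.read_camera(n); np.save(f"pics/{n}0.npy",im); cv2.imwrite(f"pics/{n}0.png",im[:,:,::-1])
    c=cams.calibration(n); print(n,np.round(c["mtx"],1).tolist(),np.round(c["R"],3).tolist(),np.round(c["t"],3).tolist())
print(state())
a=[cv2.imread(f"pics/{n}0.png") for n in("scene","side")]
cv2.imwrite("pics/both.png",np.vstack(a)[:, :])
E
```

```text
pics
scene [[460.9, 0.0, 278.7], [0.0, 460.9, 206.8], [0.0, 0.0, 1.0]] [[-0.902, -0.432, -0.018], [-0.193, 0.44, -0.877], [0.387, -0.787, -0.48]] [0.552, 0.221, 0.716]
side [[398.3, 0.0, 282.5], [0.0, 398.3, 207.9], [0.0, 0.0, 1.0]] [[-0.914, -0.405, 0.014], [-0.155, 0.319, -0.935], [0.374, -0.857, -0.354]] [0.572, 0.22, 0.63]
wrist [[322.1, 0.0, 276.3], [0.0, 322.1, 211.1], [0.0, 0.0, 1.0]] [[0.314, -0.949, -0.002], [-0.916, -0.304, 0.261], [-0.248, -0.08, -0.965]] [-0.573, -0.028, 0.391]
{'time': 0.15, 'joint_positions': array([-1.40149457e+00,  2.07251444e-01,  1.54261821e+00,  2.60657731e-05,
        1.39352693e+00, -1.50471352e-01]), 'joint_vel': array([ 0.0014247 , -0.00338429, -0.00408444, -0.0013611 ,  0.00115502,
       -0.00038692]), 'joint_torque': array([ 5.59372747e-04, -3.71310997e+01, -2.81811386e+01,  6.98056351e-02,
        3.27317475e-02, -1.06014234e-04]), 'ee_pos': array([ 0.18068425, -0.54538793,  0.30174557]), 'ee_rot': array([ 8.10661990e-01, -5.85513727e-01, -6.34780041e-04, -6.40909126e-04]), 'force': array([-0.2835614 ,  0.61918892, -0.86775273]), 'torque': array([ 0.01249982, -0.03089955, -0.00032153]), 'finger_gap': 1.0038244712021227}
```

View pics/scene0.png

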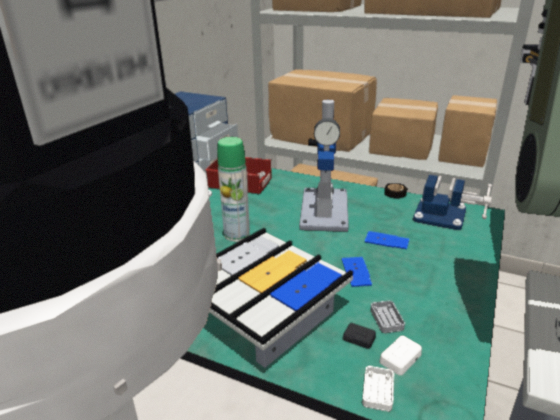

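View pics/side0.png

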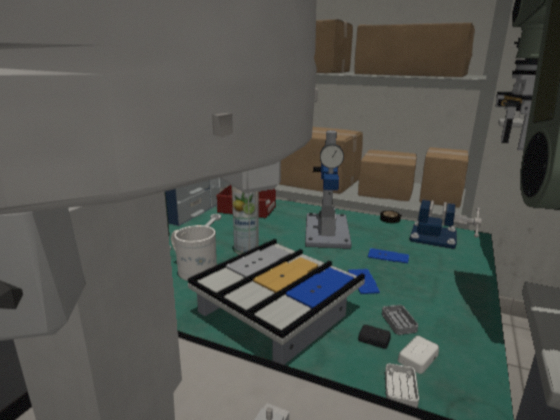

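```bash
cat > h.py <<'E'
from workcell import state,cams,ctrl
import cv2,numpy as np
from scipy.spatial.transform import Rotation as Rn
def ray(c,uv,z):
    o=-c["R"].T@c["t"]; d=c["R"].T@np.linalg.inv(c["mtx"])@np.array([uv[0],uv[1],1.])
    return o+d*(z-o[2])/d[2]
def proj(c,X):
    p=c["mtx"]@(c["R"]@np.asarray(X,float)+c["t"]); return p[:2]/p[2]
E
python3 - <<'E'
from h import *
im=cv2.imread("pics/scene0.png")
a=cv2.resize(im[225:365,195:365],None,fx=3.5,fy=3.5,interpolation=cv2.INTER_CUBIC)
b=cv2.resize(im[90:240,285:365],None,fx=3.267,fy=3.267,interpolation=cv2.INTER_CUBIC)[:490]
h=min(len(a),len(b)); v=np.hstack([a[:h],b[:h]]);print(v.shape)
cv2.imwrite("pics/crop1.png",v[:, :800] if v.shape[1]>800 else v)
for n in("scene","side"):
    c=cams.calibration(n); print(n,"cam at",-c["R"].T@c["t"])
c=cams.calibration("scene")
for uv,z in [((351,275),.07),((270,335),.07),((262,232),.07),((325,195),.016),((232,235),0),((326,185),.065)]:print(uv,ray(c,uv,z).round(3))
E
```

```text
(490, 856, 3)
scene cam at [0.26403479 0.70507606 0.54747505]
side cam at [0.3208207  0.70144144 0.42164825]
(351, 275) [0.433 0.09  0.07 ]
(270, 335) [0.495 0.272 0.07 ]
(262, 232) [0.634 0.029 0.07 ]
(325, 195) [ 0.612 -0.268  0.016]
(232, 235) [ 0.743 -0.032  0.   ]
(326, 185) [ 0.596 -0.228  0.065]
```

View pics/crop1.png

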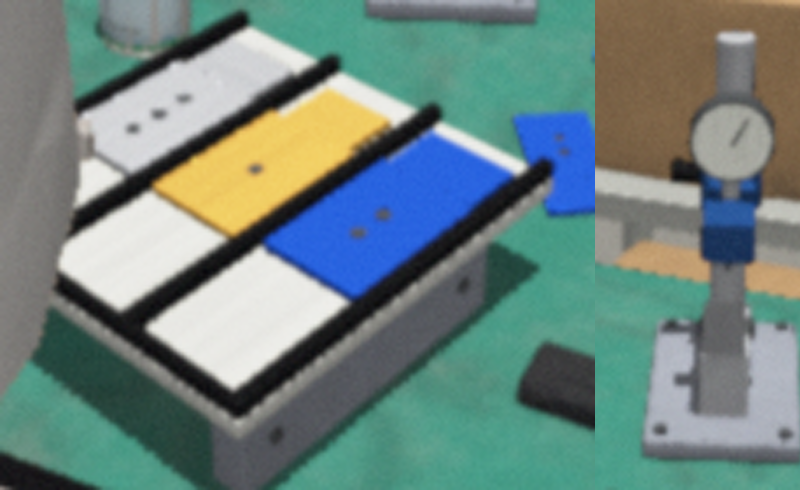

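View pics/wrist0.png

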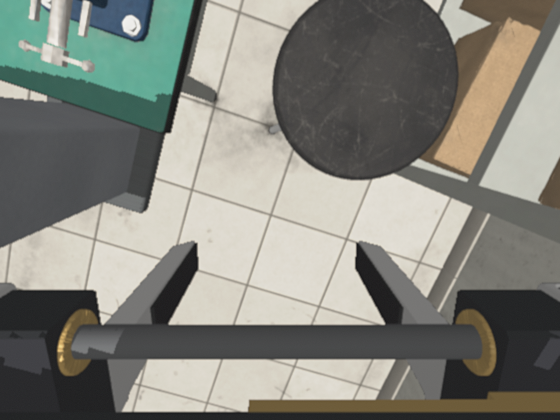

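```bash
cat >> h.py <<'E'
def Rtool(xang,tow,lean):
    """tool x horizontal at xang deg; z leans so that it points toward heading tow(deg) by lean deg"""
    x=np.array([np.cos(np.radians(xang)),np.sin(np.radians(xang)),0]);l=np.radians(lean);t=np.radians(tow)
    z=np.array([np.sin(l)*np.cos(t),np.sin(l)*np.sin(t),-np.cos(l)]); return np.c_[x,np.cross(z,x),z]
def wrist(R,j1,p):
    M=Rn.from_matrix((Rn.from_euler('z',j1)*Rn.from_euler('y',p)).as_matrix().T@R@np.diag([-1,-1,1.]))
    return M.as_euler('ZYZ')
E
python3 - <<'E'
from h import *
s=state();q=s["joint_positions"]
print(wrist(Rn.from_quat(s["ee_rot"]).as_matrix(),q[0],q[1]+q[2]),q[3:])
ty=73;sx=-90
for nm,tow,b in(("tray",ty,(0,12)),("stand",sx,(-28,-18))):
  for o in(-90,90):
    for lean in (0,37):
      for p in(1.4,1.7,2.0):
        print(nm,o,lean,p,[wrist(Rtool(tow+o,tow,lean),np.radians(j),p).round(2).tolist() for j in b])
E
```

```text
[ 2.60657731e-05  1.39352693e+00 -1.50471352e-01] [ 2.60657731e-05  1.39352693e+00 -1.50471352e-01]
tray -90 0 1.4 [[0.0, 1.74, 0.3], [0.0, 1.74, 0.51]]
tray -90 0 1.7 [[0.0, 1.44, 0.3], [0.0, 1.44, 0.51]]
tray -90 0 2.0 [[-0.0, 1.14, 0.3], [0.0, 1.14, 0.51]]
tray -90 37 1.4 [[0.61, 1.53, 0.34], [0.56, 1.42, 0.51]]
tray -90 37 1.7 [[0.64, 1.29, 0.16], [0.61, 1.17, 0.34]]
tray -90 37 2.0 [[0.72, 1.06, -0.04], [0.72, 0.93, 0.13]]
tray 90 0 1.4 [[0.0, 1.74, -2.84], [0.0, 1.74, -2.64]]
tray 90 0 1.7 [[-0.0, 1.44, -2.84], [0.0, 1.44, -2.64]]
tray 90 0 2.0 [[0.0, 1.14, -2.84], [0.0, 1.14, -2.64]]
tray 90 37 1.4 [[0.61, 1.53, -2.8], [0.56, 1.42, -2.63]]
tray 90 37 1.7 [[0.64, 1.29, -2.98], [0.61, 1.17, -2.8]]
tray 90 37 2.0 [[0.72, 1.06, 3.1], [0.72, 0.93, -3.01]]
stand -90 0 1.4 [[-0.0, 1.74, 2.65], [0.0, 1.74, 2.83]]
stand -90 0 1.7 [[-0.0, 1.44, 2.65], [0.0, 1.44, 2.83]]
stand -90 0 2.0 [[-0.0, 1.14, 2.65], [0.0, 1.14, 2.83]]
stand -90 37 1.4 [[-0.57, 1.43, 2.64], [-0.61, 1.52, 2.79]]
stand -90 37 1.7 [[-0.61, 1.18, 2.82], [-0.64, 1.28, 2.97]]
stand -90 37 2.0 [[-0.72, 0.94, 3.03], [-0.72, 1.05, -3.11]]
stand 90 0 1.4 [[0.0, 1.74, -0.49], [0.0, 1.74, -0.31]]
stand 90 0 1.7 [[-0.0, 1.44, -0.49], [-0.0, 1.44, -0.31]]
stand 90 0 2.0 [[0.0, 1.14, -0.49], [-0.0, 1.14, -0.31]]
stand 90 37 1.4 [[-0.57, 1.43, -0.5], [-0.61, 1.52, -0.35]]
stand 90 37 1.7 [[-0.61, 1.18, -0.32], [-0.64, 1.28, -0.18]]
stand 90 37 2.0 [[-0.72, 0.94, -0.11], [-0.72, 1.05, 0.03]]
```

Emit:
{"fn": "send_rows", "kwargs": {"rows": [[-0.03,-0.03,-0.008,0,0,0,0],[-0.03,-0.03,-0.008,0,0,0,0],[-0.03,-0.03,-0.008,0,0,0,0],[-0.03,-0.03,-0.008,0,0,0,0],[-0.03,-0.03,-0.008,0,0,0,0]]}}

```text
time: 0.65
ee_pos: [0.2763, -0.3546, 0.3426]
ee_rot: [0.81, -0.586, -0.0, -0.0]
force: [0.3, -0.1, 0.5]
finger_gap: 0.997
```

Emit:
{"fn": "send_rows", "kwargs": {"rows": [[-0.03,-0.03,-0.008,0,0,0,0],[-0.03,-0.03,-0.008,0,0,0,0],[-0.03,-0.03,-0.008,0,0,0,0],[-0.03,-0.03,-0.008,0,0,0,0],[-0.03,-0.03,-0.008,0,0,0,0]]}}

```text
time: 1.15
ee_pos: [0.3715, -0.165, 0.3829]
ee_rot: [0.811, -0.586, 0.0, -0.0]
force: [0.3, -0.4, 0.0]
finger_gap: 0.997
```

Emit:
{"fn": "send_rows", "kwargs": {"rows": [[-0.03,-0.03,-0.008,0,0,0,0],[-0.03,-0.03,-0.008,0,0,0,0],[-0.03,-0.03,-0.008,0,0,0,0],[-0.03,-0.03,-0.008,0,0,0,0],[-0.03,-0.03,-0.008,0,0,0,0]]}}

```text
time: 1.65
ee_pos: [0.4667, 0.0246, 0.4228]
ee_rot: [0.811, -0.585, 0.0, 0.0]
force: [0.5, -0.4, -0.5]
finger_gap: 1.0
```

Emit:
{"fn": "send_rows", "kwargs": {"rows": [[0,0,0,0,0,-8,0],[0,0,0,0,0,-8,0],[0,0,0,0,0,-8,0],[0,0,0,0,0,-8,0],[0,0,0,0,0,-8,0]]}}

```text
time: 2.15
ee_pos: [0.4663, 0.023, 0.4222]
ee_rot: [0.963, -0.27, -0.0, 0.0]
force: [0.0, 0.5, -0.9]
finger_gap: 1.002
```

Emit:
{"fn": "send_rows", "kwargs": {"rows": [[0,0,0,0,0,-8,0],[0,0,0,0,0,-7,0],[0,0,0,0,0,0,0],[0,0,0,0,0,0,0]]}}

```text
time: 2.55
ee_pos: [0.4663, 0.0228, 0.4224]
ee_rot: [0.989, -0.146, -0.0, 0.0]
force: [-0.3, -0.5, 1.1]
finger_gap: 0.999
```

```bash
python3 - <<'E'
from h import *
s=state(); c=cams.calibration("wrist"); im=cams.read_camera("wrist")
np.savez("pics/w1.npz",im=im,**c); cv2.imwrite("pics/w1.png",im[:,:,::-1])
print(s["time"],s["joint_positions"],s["ee_pos"],Rn.from_quat(s["ee_rot"]).as_matrix().round(3).tolist())
E
```

```text
2.55 [-1.36798332e-01 -9.85483864e-02  1.61823674e+00 -1.40117786e-05
  1.62238218e+00  1.56788879e-01] [0.46633884 0.02281412 0.42240268] [[0.957, -0.289, -0.0], [-0.289, -0.957, 0.0], [-0.0, 0.0, -1.0]]
```

View pics/w1.png

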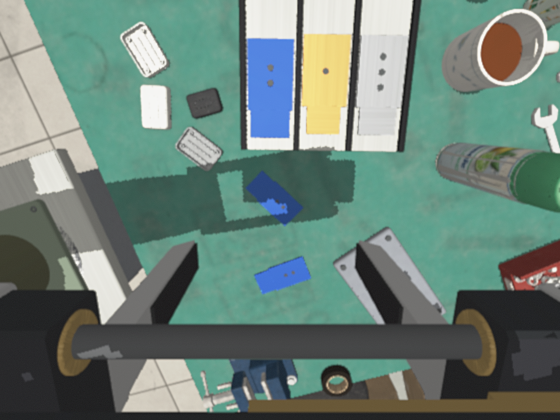

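```bash
cat >> h.py <<'E'
def mask(im,lo,hi):
    return cv2.inRange(cv2.cvtColor(im,cv2.COLOR_RGB2HSV),np.array(lo),np.array(hi))
def rays(c,uv,z): return np.array([ray(c,p,z)[:2] for p in uv])
E
python3 - <<'E'
from h import *
c=dict(np.load("pics/w1.npz")); im=c.pop("im")
g=im.max(2); bl=((g<55)*255).astype(np.uint8); bl[152:]=0; bl[:,:232]=0; bl[:,425:]=0
bl=cv2.morphologyEx(bl,cv2.MORPH_OPEN,np.ones((3,1),np.uint8))
n,l,st,_=cv2.connectedComponentsWithStats(bl)
for i in range(1,n):
    if st[i,4]<150: continue
    ys,xs=np.where(l==i); W=rays(c,np.c_[xs,ys],.07)
    vx,vy,x0,y0=cv2.fitLine(W.astype(np.float32),cv2.DIST_HUBER,0,.01,.01).ravel()
    d=np.array([vx,vy])*np.sign(vy); t=(W-[x0,y0])@d
    print("rail",st[i].tolist(),"yaw",np.degrees(np.arctan2(d[1],d[0])).round(2),"end",(np.array([x0,y0])+d*t.min()).round(4),"w@y0",np.ptp((W-[x0,y0])@[-d[1],d[0]]).round(4))
for nm,lo,hi in(("brass",(18,90,120),(32,255,255)),("blue",(108,150,60),(122,255,255))):
    m=mask(im,lo,hi); m[148:]=0; m[:, :240]=0
    n,l,st,ct=cv2.connectedComponentsWithStats(m); i=1+st[1:,4].argmax(); print(nm,st[i])
    ys,xs=np.where(l==i); W=rays(c,np.c_[xs,ys],.066)
    np.save(f"pics/{nm}.npy",W)
    r=cv2.minAreaRect(W.astype(np.float32)*1000); print(np.round(r[0],1),np.round(r[1],1),r[2])
# bench blue pieces
m=mask(im,(105,120,40),(122,255,255)); m[:160]=0
n,l,st,ct=cv2.connectedComponentsWithStats(m)
for i in range(1,n):
    if 150<st[i,4]: 
        ys,xs=np.where(l==i); r=cv2.minAreaRect(rays(c,np.c_[xs,ys],.003).astype(np.float32)*1000); print("bench blue",ct[i].round(),np.round(r[1]))
for uv in [(335,264),(388,228)]: print(ray(c,uv,.016).round(3))
E
```

```text
rail [296, 0, 6, 101, 191] yaw 71.66 end [0.5191 0.1173] w@y0 0.0048
rail [346, 0, 15, 150, 532] yaw 71.94 end [0.5677 0.0382] w@y0 0.007
rail [398, 0, 22, 151, 915] yaw 72.35 end [0.6343 0.0167] w@y0 0.0078
brass [ 302   34   49  100 4140]
[559.3 123.7] [118.3  57.6] 72.37255096435547
blue [ 248   39   45   98 3906]
[491.8 139.4] [116.5  55. ] 73.11329650878906
bench blue [274. 198.] [44. 89.]
bench blue [283. 275.] [89. 44.]
[ 0.515 -0.144  0.016]
[ 0.611 -0.108  0.016]
```

Emit:
{"fn": "send_rows", "kwargs": {"rows": [[0.01,-0.034,0.02,0,0,0,1],[0.01,-0.034,0.02,0,0,0,1],[0.01,-0.034,0.02,0,0,0,1],[0.01,-0.034,0.03,0,0,0,1],[0.01,-0.034,0.03,0,0,0,1]]}}

```text
time: 3.1
ee_pos: [0.5641, 0.1726, 0.3021]
ee_rot: [0.989, -0.146, 0.001, -0.0]
force: [0.6, -1.6, -0.2]
finger_gap: 0.612
```

Emit:
{"fn": "send_rows", "kwargs": {"rows": [[0.01,-0.034,0.03,0,0,0,1],[0,0,0.03,0,0,1,1],[0,0,0.03,0,0,0,1],[0,0,0.03,0,0,0,1],[0,0,0,0,0,0,1]]}}

```text
time: 3.6
ee_pos: [0.5791, 0.2004, 0.1771]
ee_rot: [0.988, -0.154, -0.005, 0.002]
force: [-0.6, -0.1, -0.4]
finger_gap: 0.191
```

```bash
python3 - <<'E'
from h import *
s=state(); c=cams.calibration("wrist"); im=cams.read_camera("wrist")
np.savez("pics/w2.npz",im=im,**c); cv2.imwrite("pics/w2.png",im[:,:,::-1])
p=s["ee_pos"];M=Rn.from_quat(s["ee_rot"]).as_matrix()
print(s["time"],s["joint_positions"].round(3),p.round(4),M.round(3).tolist(),s["finger_gap"])
print("to start, tool axes", (M.T@(np.array([.5829,.1998,.159])-p)).round(4))
E
```

```text
3.6 [ 0.192  0.415  1.547 -0.     1.191  0.502] [0.5791 0.2004 0.1771] [[0.952, -0.305, -0.011], [-0.305, -0.952, -0.002], [-0.01, 0.005, -1.0]] 0.19074346822482688
to start, tool axes [ 0.004  -0.0007  0.0181]
```

View pics/w2.png

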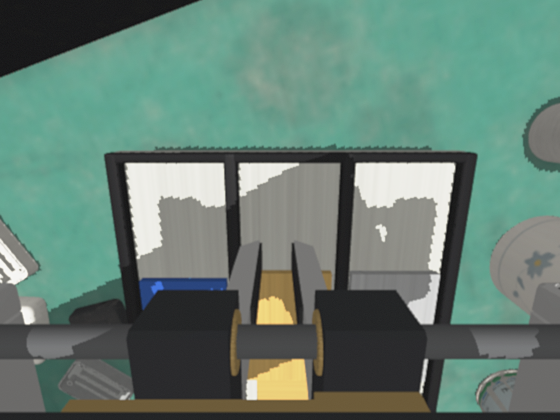

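Emit:
{"fn": "send_rows", "kwargs": {"rows": [[0.004,0,0,0,0,0,1],[0,0,0,0,0,0,1],[0,0,0.009,0,0,0,1],[0,0,0.009,0,0,0,1],[0,0,0,0,0,0,1]]}}

```text
time: 4.15
ee_pos: [0.5852, 0.1995, 0.163]
ee_rot: [0.988, -0.154, -0.001, 0.001]
force: [0.6, 0.2, -1.4]
finger_gap: 0.006
```

```bash
python3 - <<'E'
from h import *
s=state(); 
p=s["ee_pos"];M=Rn.from_quat(s["ee_rot"]).as_matrix()
print(s["time"],p.round(4),M[:,2].round(3).tolist(),s["finger_gap"],s["force"])
d=np.array([.3057,.9521]); print("s",((p[:2]-[.5344,.0489])@d).round(4), "lat",((p[:2]-[.5344,.0489])@[-d[1],d[0]]).round(4))
E
```

```text
4.15 [0.5852 0.1995 0.163 ] [-0.003, -0.001, -1.0] 0.006416642630323498 [ 0.55996101  0.18029785 -1.44134846]
s 0.1589 lat -0.0023
```

Emit:
{"fn": "send_rows", "kwargs": {"rows": [[-0.002,0,0,0,0,0,1],[0,0,0,0,0,0,1]]}}

```text
time: 4.35
ee_pos: [0.5841, 0.2005, 0.1646]
ee_rot: [0.988, -0.154, -0.0, 0.0]
force: [1.1, -0.5, -0.1]
finger_gap: 0.002
```

Emit:
{"fn": "send_rows", "kwargs": {"rows": [[0,0,0.005,0,0,0,1],[0,0,0,0,0,0,1],[0,0,0,0,0,0,1]]}}

```text
time: 4.65
ee_pos: [0.5843, 0.2004, 0.1594]
ee_rot: [0.988, -0.154, -0.0, 0.0]
force: [0.0, -0.9, -0.5]
finger_gap: 0.003
```

Emit:
{"fn": "send_rows", "kwargs": {"rows": [[0,0.006,0,0,0,0,1],[0,0.006,0,0,0,0,1],[0,0.006,0,0,0,0,1],[0,0.006,0,0,0,0,1],[0,0.006,0,0,0,0,1]]}}

```text
time: 5.15
ee_pos: [0.5752, 0.1712, 0.1597]
ee_rot: [0.988, -0.154, 0.0, -0.0]
force: [0.1, 0.3, 0.7]
finger_gap: 0.007
```

Emit:
{"fn": "send_rows", "kwargs": {"rows": [[0,0.006,0,0,0,0,1],[0,0.006,0,0,0,0,1],[0,0.006,0,0,0,0,1],[0,0.006,0,0,0,0,1],[0,0.006,0,0,0,0,1]]}}

```text
time: 5.65
ee_pos: [0.5661, 0.1428, 0.1597]
ee_rot: [0.988, -0.154, 0.0, -0.0]
force: [-0.4, 1.3, -0.6]
finger_gap: 0.001
```

Emit:
{"fn": "send_rows", "kwargs": {"rows": [[0,0.006,0,0,0,0,1],[0,0.006,0,0,0,0,1],[0,0.003,0,0,0,0,1],[0,0.0,0,0,0,0,1]]}}

```text
time: 6.05
ee_pos: [0.5614, 0.1284, 0.1596]
ee_rot: [0.988, -0.154, -0.0, 0.0]
force: [-0.7, 0.2, 0.0]
finger_gap: 0.006
```

```bash
cat >> h.py <<'E'
def st():
    s=state(); p=s["ee_pos"];M=Rn.from_quat(s["ee_rot"]).as_matrix()
    d=np.array([.3057,.9521]); q=p[:2]-[.5344,.0489]
    print("t",round(s["time"],2),"tcp",p.round(4),"q",s["joint_positions"].round(3),"gap",round(s["finger_gap"],3),"s,lat",(q@d).round(4),(q@[-d[1],d[0]]).round(4))
    return s,p,M
E
python3 -c "
from h import *
st()"
```

```text
t 6.05 tcp [0.5614 0.1284 0.1596] q [ 0.075  0.364  1.661 -0.     1.117  0.384] gap 0.006 s,lat 0.0839 -0.0014
```

Emit:
{"fn": "send_rows", "kwargs": {"rows": [[0,-0.006,0,0,0,0,1],[0,0,-0.03,0,0,0,1],[0,0,-0.035,0,0,0,0.5],[0,0.02,-0.035,0,0,0,0],[0,0.04,0,0,0,0,0]]}}

```text
time: 6.55
ee_pos: [0.5489, 0.0791, 0.266]
ee_rot: [0.988, -0.152, 0.006, -0.001]
force: [1.5, -1.3, 0.2]
finger_gap: 0.225
```

Emit:
{"fn": "send_rows", "kwargs": {"rows": [[0,0.04,0,0,0,0,0],[0,0.04,0,0,0,0,0],[0,0.025,0,7.4,0,0,0],[0,0,0,7.4,0,0,0],[0,0,0,7.4,0,0,0]]}}

```text
time: 7.05
ee_pos: [0.5137, -0.023, 0.2606]
ee_rot: [0.969, -0.151, 0.031, -0.192]
force: [0.1, 0.1, -0.6]
finger_gap: 0.648
```

Emit:
{"fn": "send_rows", "kwargs": {"rows": [[0,0,0,7.4,0,0,0],[0,0,0,7.4,0,0,0],[0,0,0,0,0,0,0],[0,0,0,0,0,0,0]]}}

```text
time: 7.45
ee_pos: [0.5133, -0.0228, 0.2593]
ee_rot: [0.937, -0.146, 0.048, -0.313]
force: [-0.0, -0.2, 0.4]
finger_gap: 0.978
```

```bash
python3 - <<'E'
from h import *
s,p,M=st(); c=cams.calibration("wrist"); im=cams.read_camera("wrist")
np.savez("pics/w3.npz",im=im,**c); cv2.imwrite("pics/w3.png",im[:,:,::-1])
print(M.round(3).tolist())
m=mask(im,(18,90,120),(32,255,255)); n,l,stt,ct=cv2.connectedComponentsWithStats(m); i=1+stt[1:,4].argmax(); print(stt[i])
ys,xs=np.where(l==i); W=rays(c,np.c_[xs,ys],.066)-[.5344,.0489]; d=np.array([.3057,.9521]); n_=np.array([-d[1],d[0]])
a,b=W@d,W@n_
print("s range",a.min(),a.max())
for s0 in np.arange(-.045,.08,.01):
    k=abs(a-s0)<.002
    if k.sum()>4: print(round(s0,3),b[k].min().round(4),b[k].max().round(4))
E
```

```text
t 7.45 tcp [ 0.5133 -0.0228  0.2593] q [-0.508  0.14   1.824  0.643  1.374 -0.393] gap 0.978 s,lat -0.0747 -0.0019
[[0.953, -0.244, 0.182], [-0.304, -0.762, 0.572], [-0.001, -0.6, -0.8]]
[ 247  198   63  122 6658]
s range -0.04584793533292117 0.07296863807334601
-0.045 -0.0235 0.0197
-0.035 -0.0238 0.02
-0.025 -0.0231 0.0202
-0.015 -0.0234 0.0205
-0.005 -0.0311 0.0274
0.005 -0.0297 0.0267
0.015 -0.03 0.0262
0.025 -0.0294 0.0265
0.035 -0.0297 0.0268
0.045 -0.03 0.0272
0.055 -0.0293 0.0274
0.065 -0.0296 0.0268
```

View pics/w3.png

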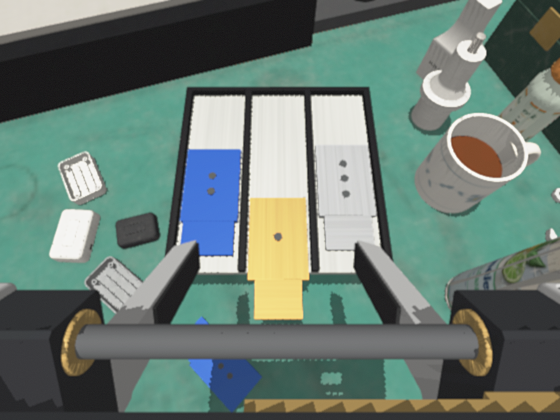

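Emit:
{"fn": "send_rows", "kwargs": {"rows": [[0,0.02,0.0268,0,0,0,0],[0,0.02,0.0268,0,0,0,0],[0,0.02,0.0268,0,0,0,0],[0,0.02,0.0268,0,0,0,0],[0,0,0,0,0,0,0]]}}

```text
time: 8.0
ee_pos: [0.5112, -0.0197, 0.1225]
ee_rot: [0.937, -0.146, 0.044, -0.314]
force: [-0.6, 0.4, -0.1]
finger_gap: 1.003
```

Emit:
{"fn": "send_rows", "kwargs": {"rows": [[0,0,0,0,0,0,0],[0,0,0,0,0,0,0]]}}

```text
time: 8.2
ee_pos: [0.515, -0.0221, 0.128]
ee_rot: [0.937, -0.145, 0.05, -0.313]
force: [0.7, 0.1, 0.2]
finger_gap: 1.001
```

```bash
python3 - <<'E'
from h import *
s,p,M=st(); g=p+.078*M[:,2]; print("grasp pt",g.round(4),"s",((g[:2]-[.5344,.0489])@[.3057,.9521]).round(4),"lean",np.degrees(np.arccos(-M[2,2])))
E
```

```text
t 8.2 tcp [ 0.515  -0.0221  0.128 ] q [-0.506  0.355  1.891  0.703  1.149 -0.581] gap 1.001 s,lat -0.0735 -0.0032
grasp pt [0.5294 0.0226 0.0656] s -0.0266 lean 36.95832055863613
```

Emit:
{"fn": "send_rows", "kwargs": {"rows": [[-0.001,0.002,0.002,0,0,0,0],[0,0,0,0,0,0,0.5],[0,0,0,0,0,0,1],[0,0,0,0,0,0,1],[0,0,0,0,0,0,1]], "grip_force": 40}}

```text
time: 8.7
ee_pos: [0.5125, -0.0222, 0.1233]
ee_rot: [0.937, -0.146, 0.049, -0.313]
force: [0.6, 0.3, 0.9]
finger_gap: 0.696
```

Emit:
{"fn": "send_rows", "kwargs": {"rows": [[0,0,0,0,0,0,1],[0,0,0,0,0,0,1],[0,0,0,0,0,0,1],[0,0,0,0,0,0,1],[0,0,0,0,0,0,1]]}}

```text
time: 9.2
ee_pos: [0.5125, -0.0221, 0.1231]
ee_rot: [0.937, -0.146, 0.049, -0.313]
force: [0.4, -0.8, -0.0]
finger_gap: 0.462
```

```bash
python3 - <<'E'
from h import *
s,p,M=st(); g=p+.078*M[:,2]; print(s["force"],"grasp pt",g.round(4),"s",((g[:2]-[.5344,.0489])@[.3057,.9521]).round(4),"lean",np.degrees(np.arccos(-M[2,2])),"xang",np.degrees(np.arctan2(M[1,0],M[0,0])))
E
```

```text
t 9.2 tcp [ 0.5125 -0.0221  0.1231] q [-0.509  0.362  1.896  0.705  1.144 -0.588] gap 0.462 s,lat -0.0743 -0.0009
[ 0.3901489  -0.76226521 -0.00152259] grasp pt [0.5268 0.0226 0.0608] s -0.0274 lean 36.99052274290446 xang -17.68350151855075
```

Emit:
{"fn": "send_rows", "kwargs": {"rows": [[0,-0.003,-0.004,0,0,0,1],[0,-0.006,-0.008,0,0,0,1],[0,-0.009,-0.012,0,0,0,1],[0,-0.012,-0.016,0,0,0,1],[0,-0.012,-0.016,0,0,0,1]]}}

```text
time: 9.7
ee_pos: [0.512, -0.0219, 0.1947]
ee_rot: [0.937, -0.145, 0.048, -0.314]
force: [0.2, 0.2, -1.6]
finger_gap: 0.463
```

Emit:
{"fn": "send_rows", "kwargs": {"rows": [[0,-0.012,-0.016,0,0,0,1],[0,-0.012,-0.016,0,0,0,1],[0,-0.012,-0.016,0,0,0,1],[-0.02,-0.005,-0.01,0,0,0,1],[-0.02,0,-0.006,0,0,0,1]]}}

```text
time: 10.2
ee_pos: [0.4725, -0.0155, 0.2715]
ee_rot: [0.937, -0.145, 0.05, -0.313]
force: [-0.5, 0.6, -2.4]
finger_gap: 0.461
```

Emit:
{"fn": "send_rows", "kwargs": {"rows": [[-0.017,0,0,0,0,0,1],[0,0,0,0,0,0,1],[0,0,0,0,0,0,1]]}}

```text
time: 10.5
ee_pos: [0.4565, -0.0104, 0.2698]
ee_rot: [0.937, -0.146, 0.05, -0.313]
force: [0.1, -0.4, -1.5]
finger_gap: 0.466
```

```bash
python3 - <<'E'
from h import *
s,p,M=st(); print(M.round(3).tolist(),s["force"])
# reach check of stand pose
for y in(-69,-71):
  for j in(-35,-30,-25):
    for pp in (2.1,2.26): print(y,j,pp,wrist(Rtool(y-90,y,37),np.radians(j),pp).round(2))
E
```

```text
t 10.5 tcp [ 0.4565 -0.0104  0.2698] q [-5.490e-01  1.000e-03  1.949e+00  6.340e-01  1.406e+00 -4.180e-01] gap 0.466 s,lat -0.0803 0.056
[[0.953, -0.242, 0.184], [-0.304, -0.761, 0.573], [0.002, -0.602, -0.799]] [ 0.13080631 -0.44381442 -1.46683808]
-69 -35 2.1 [-0.66  0.58  2.64]
-69 -35 2.26 [-0.84  0.47  2.85]
-69 -30 2.1 [-0.7   0.63  2.74]
-69 -30 2.26 [-0.87  0.52  2.95]
-69 -25 2.1 [-0.73  0.68  2.83]
-69 -25 2.26 [-0.89  0.57  3.03]
-71 -35 2.1 [-0.67  0.6   2.68]
-71 -35 2.26 [-0.86  0.49  2.89]
-71 -30 2.1 [-0.71  0.65  2.78]
-71 -30 2.26 [-0.88  0.54  2.98]
-71 -25 2.1 [-0.74  0.7   2.87]
-71 -25 2.26 [-0.89  0.59  3.06]
```

```bash
cat >> h.py <<'E'
SM=[([-1.40149,.20725,1.54262,0,1.39353,-.15047],[.18068,-.54539,.30175]),
([-.1368,-.09855,1.61824,0,1.62238,.15679],[.46634,.02281,.4224]),
([.075,.364,1.661,0,1.117,.384],[.5614,.1284,.1596]),
([-.508,.14,1.824,.643,1.374,-.393],[.5133,-.0228,.2593]),
([-.509,.362,1.896,.705,1.144,-.588],[.5125,-.0221,.1231]),
([-.549,.001,1.949,.634,1.406,-.418],[.4565,-.0104,.2698]),
([.192,.415,1.547,0,1.191,.502],[.5791,.2004,.1771])]
def fk(q,k):
    a1,h,l1,l2,e,b,L=k; p=q[1]+q[2]
    v=np.array([a1+l1*np.sin(q[1])+l2*np.sin(p)+e*np.cos(p), b, h+l1*np.cos(q[1])+l2*np.cos(p)-e*np.sin(p)])
    R=Rn.from_euler('z',q[0])*Rn.from_euler('y',p)*Rn.from_euler('ZYZ',q[3:])*Rn.from_euler('z',np.pi)
    return Rn.from_euler('z',q[0]).apply(v)+L*R.as_matrix()[:,2], R.as_matrix()
from scipy.optimize import least_squares
K=least_squares(lambda k:np.ravel([fk(q,k)[0]-x for q,x in SM]),[0,.2,.4,.4,0,.086,.25]).x
def ik(x,R,q0):
    lo=[-2.73,-.86,.23,-1.11,.08,-2.82];hi=[2.73,2.22,2.46,4.25,2.63,2.82]
    r=least_squares(lambda q:np.r_[(fk(q,K)[0]-x)*5,(fk(q,K)[1]-R).ravel()],q0,bounds=(lo,hi)); return r.x,r.cost**.5
E
python3 - <<'E'
from h import *
print(K.round(4),max(np.linalg.norm(fk(q,K)[0]-x) for q,x in SM))
for y in(-68,-70,-72):
  for lean in(35,37,40):
    d=np.array([np.cos(np.radians(y)),np.sin(np.radians(y)),0]); R=Rtool(y-90,y,lean)
    for back in (0,.1):
      G=np.array([.590,-.198,.068])-.06*d-back*d; q,c=ik(G-.078*R[:,2],R,[-.5,.4,1.7,-.7,.7,2.5]); print(y,lean,back,q.round(3),round(c,4))
    R=Rtool(y+90,y,lean);q,c=ik(G-.078*R[:,2],R,[-.5,.4,1.7,-.7,.7,-.4]); print("   flipped",q.round(3),round(c,4))
E
```

```text
[-1.000e-04  2.826e-01  4.553e-01  4.997e-01  9.430e-02  8.620e-02
  2.446e-01] 0.00030241176582295615
-68 35 0 [-0.205  0.293  1.871 -0.549  0.744  2.82 ] 0.1805
-68 35 0.1 [-0.078  0.213  1.945 -0.464  0.796  2.82 ] 0.2778
   flipped [ 0.077  0.304  1.938 -0.798  0.869  0.215] 0.0
-68 37 0 [-0.204  0.289  1.879 -0.565  0.733  2.82 ] 0.2103
-68 37 0.1 [-0.075  0.209  1.951 -0.48   0.787  2.82 ] 0.3068
   flipped [ 0.095  0.315  1.942 -0.848  0.878  0.271] 0.0
-68 40 0 [-0.201  0.283  1.889 -0.588  0.718  2.82 ] 0.2553
-68 40 0.1 [-0.07   0.204  1.96  -0.504  0.775  2.82 ] 0.3506
   flipped [ 0.123  0.335  1.947 -0.921  0.895  0.353] 0.0
-70 35 0 [-0.206  0.303  1.852 -0.529  0.767  2.82 ] 0.2005
-70 35 0.1 [-0.078  0.23   1.919 -0.445  0.818  2.82 ] 0.2996
   flipped [ 0.084  0.325  1.909 -0.786  0.899  0.237] 0.0
-70 37 0 [-0.204  0.299  1.859 -0.545  0.757  2.82 ] 0.2301
-70 37 0.1 [-0.075  0.227  1.925 -0.461  0.811  2.82 ] 0.3284
   flipped [ 0.102  0.336  1.912 -0.834  0.908  0.29 ] 0.0
-70 40 0 [-0.201  0.294  1.869 -0.569  0.743  2.82 ] 0.2747
-70 40 0.1 [-0.069  0.223  1.933 -0.486  0.8    2.82 ] 0.3717
   flipped [ 0.129  0.356  1.916 -0.903  0.926  0.367] 0.0
-72 35 0 [-0.207  0.312  1.833 -0.51   0.79   2.82 ] 0.2208
-72 35 0.1 [-0.079  0.246  1.893 -0.427  0.84   2.82 ] 0.3215
   flipped [ 0.09   0.345  1.88  -0.774  0.928  0.258] 0.0
-72 37 0 [-0.205  0.309  1.84  -0.526  0.781  2.82 ] 0.2502
-72 37 0.1 [-0.075  0.244  1.898 -0.443  0.833  2.82 ] 0.35
   flipped [ 0.108  0.357  1.882 -0.819  0.938  0.308] 0.0
-72 40 0 [-0.201  0.304  1.849 -0.55   0.768  2.82 ] 0.2943
-72 40 0.1 [-0.069  0.241  1.905 -0.468  0.824  2.82 ] 0.3928
   flipped [ 0.134  0.376  1.885 -0.885  0.956  0.381] 0.0
```

Emit:
{"fn": "send_rows", "kwargs": {"rows": [[0.014,0.012,0.019,0,0,0,1],[0.014,0.012,0.019,0,0,0,1],[0.014,0.012,0.019,0,0,0,1],[0.014,0.012,0.019,0,0,0,1],[0,0,0,0,0,0,1]]}}

```text
time: 11.0
ee_pos: [0.5123, -0.0203, 0.1766]
ee_rot: [0.937, -0.146, 0.046, -0.314]
force: [-0.1, -0.0, -1.7]
finger_gap: 0.459
```

Emit:
{"fn": "send_rows", "kwargs": {"rows": [[0,0,0,0,0,0,1],[0,0,0,0,0,0,1]]}}

```text
time: 11.2
ee_pos: [0.5124, -0.0205, 0.1803]
ee_rot: [0.937, -0.145, 0.049, -0.314]
force: [-0.0, -0.0, -0.8]
finger_gap: 0.465
```

```bash
cat >> h.py <<'E'
def go(x,R=None):
    s,p,M=st(); print("shift tool",(M.T@(np.array(x)-p)).round(4), "" if R is None else ("turn",np.degrees(Rn.from_matrix(M.T@R).as_rotvec()).round(2)))
E
python3 - <<'E'
from h import *
go([.5125,-.0221,.150],Rtool(-17.7,72.3,37)); go([.5125,-.0221,.124])
R=Rtool(180-17.7,72.3,37); print(ik(np.array([.5125,-.0221,.124]),R,[-.5,.36,1.9,.7,1.14,2.5]))
print(ik(np.array([.5125,-.0221,.20]),R,[-.5,.36,1.9,.7,1.14,2.5]))
E
```

```text
t 11.2 tcp [ 0.5124 -0.0205  0.1803] q [-0.506  0.256  1.88   0.675  1.236 -0.504] gap 0.465 s,lat -0.0728 -0.0002
shift tool [0.0006 0.0194 0.0233] ('turn', array([-0.01, -0.04,  0.07]))
t 11.2 tcp [ 0.5124 -0.0205  0.1803] q [-0.506  0.256  1.88   0.675  1.236 -0.504] gap 0.465 s,lat -0.0728 -0.0002
shift tool [0.0006 0.0351 0.044 ] 
(array([-0.5089438 ,  0.36038951,  1.89590146,  0.70447686,  1.14503109,
        2.55538385]), np.float64(3.030976945996328e-11))
(array([-0.5089438 ,  0.22525897,  1.86798998,  0.66526515,  1.27144345,
        2.66562433]), np.float64(1.5690136446107145e-11))
```

Emit:
{"fn": "send_rows", "kwargs": {"rows": [[0.0006,0.01,0.012,0,0,0,1],[0,0.0095,0.0115,0,0,0,1],[0,0.006,0.008,0,0,0,1],[0,0.004,0.006,0,0,0,1],[0,0.002,0.003,0,0,0,1]]}}

```text
time: 11.7
ee_pos: [0.5122, -0.0211, 0.1283]
ee_rot: [0.937, -0.146, 0.048, -0.315]
force: [-4.1, -3.9, 10.9]
finger_gap: 0.461
```

Emit:
{"fn": "send_rows", "kwargs": {"rows": [[0,0.001,0.002,0,0,0,1],[0,0,0,0,0,0,1],[0,0,0,0,0,0,1]]}}

```text
time: 12.0
ee_pos: [0.5124, -0.0209, 0.1267]
ee_rot: [0.937, -0.145, 0.048, -0.315]
force: [-5.2, -3.7, 8.6]
finger_gap: 0.464
```

```bash
python3 - <<'E'
from h import *
go([.5125,-.0221,.1233]);print(state()["force"])
s,p,M=st(); c=cams.calibration("wrist"); im=cams.read_camera("wrist"); cv2.imwrite("pics/w4.png",im[:,:,::-1])
d=np.array([.3057,.9521]); n_=np.array([-d[1],d[0]])
m=mask(im,(18,90,120),(32,255,255));ys,xs=np.where(m>0); k=ys<330;W=rays(c,np.c_[xs,ys][k],.066)-[.5344,.0489];print("s",np.percentile(W@d,[1,99]),"lat",np.percentile(W@n_,[1,99]))
E
```

```text
t 12.0 tcp [ 0.5124 -0.0209  0.1267] q [-0.508  0.355  1.896  0.704  1.151 -0.583] gap 0.464 s,lat -0.0732 -0.0004
shift tool [0.0005 0.0029 0.0021] 
[-5.1901433  -3.68668501  8.64945411]
t 12.0 tcp [ 0.5124 -0.0209  0.1267] q [-0.508  0.355  1.896  0.704  1.151 -0.583] gap 0.464 s,lat -0.0732 -0.0004
s [-0.04938183  0.08575333] lat [-0.02859428  0.03242472]
```

```bash
python3 - <<'E'
import cv2
im=cv2.imread("pics/w4.png"); cv2.imwrite("pics/w4c.png",cv2.resize(im[150:370,170:400],None,fx=2.6,fy=2.6,interpolation=cv2.INTER_CUBIC))
E
```

```text
(no output)
```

View pics/w4c.png

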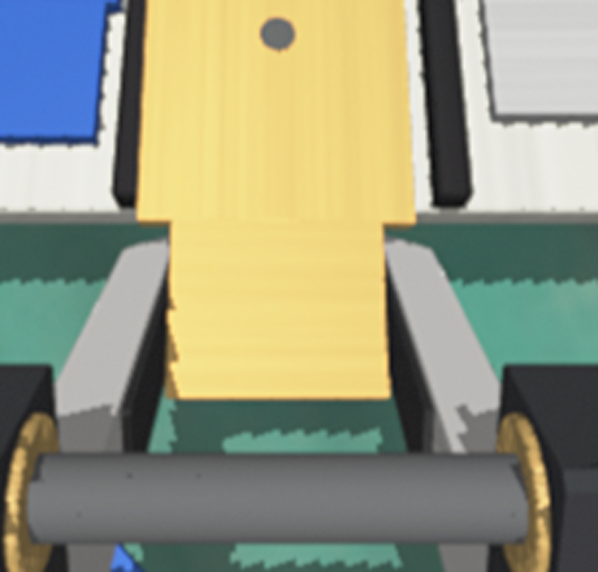

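Emit:
{"fn": "send_rows", "kwargs": {"rows": [[0,-0.005,-0.006,0,0,0,1],[0.0025,0,0,0,0,0,1],[0,0,0,0,0,0,1],[0,0.004,0.004,0,0,0,1],[0,0.004,0.004,0,0,0,1]]}}

```text
time: 12.55
ee_pos: [0.5142, -0.0227, 0.1217]
ee_rot: [0.937, -0.146, 0.049, -0.313]
force: [-0.1, -0.6, 0.8]
finger_gap: 0.463
```

Emit:
{"fn": "send_rows", "kwargs": {"rows": [[0,0,0,0,0,0,1],[0,0,0,0,0,0,1]]}}

```text
time: 12.75
ee_pos: [0.5141, -0.0227, 0.1219]
ee_rot: [0.937, -0.146, 0.048, -0.314]
force: [-0.0, -0.0, -0.8]
finger_gap: 0.459
```

```bash
python3 - <<'E'
from h import *
go([.5140,-.0221,.1233]);print(state()["force"])
E
```

```text
t 12.75 tcp [ 0.5141 -0.0227  0.1219] q [-0.508  0.368  1.891  0.705  1.144 -0.587] gap 0.459 s,lat -0.0744 -0.0026
shift tool [-0.0003 -0.0013 -0.0008] 
[-0.01515709 -0.0344048  -0.77546131]
```

Emit:
{"fn": "send_rows", "kwargs": {"rows": [[0,0,0,0,0,0,0.4],[0,0,0,0,0,0,0],[0,0,0,0,0,0,0],[0,-0.015,-0.02,0,0,0,0],[0,-0.015,-0.02,0,0,0,0]]}}

```text
time: 13.25
ee_pos: [0.5137, -0.0225, 0.1723]
ee_rot: [0.937, -0.146, 0.048, -0.314]
force: [0.7, 0.2, -0.1]
finger_gap: 0.851
```

Emit:
{"fn": "send_rows", "kwargs": {"rows": [[0,-0.015,-0.02,0,0,0,0],[0,-0.015,-0.02,0,0,0,0],[0,0,0,0,0,0,0],[0,0,0,0,0,8.5,0],[0,0,0,0,0,8.5,0]]}}

```text
time: 13.75
ee_pos: [0.5139, -0.0228, 0.2217]
ee_rot: [0.904, -0.285, 0.001, -0.317]
force: [0.1, 0.9, 0.3]
finger_gap: 0.999
```

```bash
python3 - <<'E'
from h import *
s,p,M=st(); R=Rtool(180-17.7,72.3,37); print(np.degrees(Rn.from_matrix(M.T@R).as_rotvec()))
c=cams.calibration("wrist"); im=cams.read_camera("wrist");cv2.imwrite("pics/w5.png",im[:,:,::-1])
d=np.array([.3057,.9521]); n_=np.array([-d[1],d[0]])
m=mask(im,(18,90,120),(32,255,255));n,l,stt,ct=cv2.connectedComponentsWithStats(m); i=1+stt[1:,4].argmax();ys,xs=np.where(l==i);W=rays(c,np.c_[xs,ys],.066)-[.5344,.0489];print("s",(W@d).min(),(W@d).max())
a,b=W@d,W@n_
for s0 in(-.04,-.03,-.02,0.01,.02,.03,.05):
    k=abs(a-s0)<.003; print(s0,b[k].min().round(4),b[k].max().round(4),b[k].mean().round(4)) if k.any() else 0
E
```

```text
t 13.75 tcp [ 0.5139 -0.0228  0.2217] q [-0.509  0.195  1.851  0.656  1.31  -0.142] gap 0.999 s,lat -0.0746 -0.0024
[ 6.74820646e-02 -3.09071684e-02  1.62655771e+02]
s -0.04550770509860927 0.0742266140551084
-0.04 -0.0235 0.0212 -0.0013
-0.03 -0.0233 0.0213 -0.0012
-0.02 -0.0233 0.0214 -0.0011
0.01 -0.0294 0.0285 -0.0007
0.02 -0.0297 0.0285 -0.0007
0.03 -0.0293 0.0285 -0.0006
0.05 -0.0291 0.0287 -0.0005
```

Emit:
{"fn": "send_rows", "kwargs": {"rows": [[0,0,0,0,0,8.56,0],[0,0,0,0,0,8.56,0],[0,0,0,0,0,8.56,0],[0,0,0,0,0,8.56,0],[0,0,0,0,0,8.56,0]]}}

```text
time: 14.3
ee_pos: [0.5139, -0.0228, 0.2213]
ee_rot: [0.739, -0.595, -0.115, -0.296]
force: [0.9, 0.0, -0.2]
finger_gap: 1.003
```

Emit:
{"fn": "send_rows", "kwargs": {"rows": [[0,0,0,0,0,8.56,0],[0,0,0,0,0,8.56,0],[0,0,0,0,0,8.56,0],[0,0,0,0,0,8.56,0],[0,0,0,0,0,8.56,0]]}}

```text
time: 14.8
ee_pos: [0.5139, -0.0228, 0.2212]
ee_rot: [-0.471, 0.823, 0.215, 0.233]
force: [1.1, 0.2, -0.8]
finger_gap: 0.998
```

Emit:
{"fn": "send_rows", "kwargs": {"rows": [[0,0,0,0,0,8.56,0],[0,0,0,0,0,8.56,0],[0,0,0,0,0,8.56,0],[0,0,0,0,0,8.56,0],[0,0,0,0,0,8.56,0]]}}

```text
time: 15.3
ee_pos: [0.5139, -0.0228, 0.2213]
ee_rot: [-0.138, 0.938, 0.285, 0.139]
force: [0.4, -1.0, 0.2]
finger_gap: 0.996
```

Emit:
{"fn": "send_rows", "kwargs": {"rows": [[0,0,0,0,0,8.56,0],[0,0,0,0,0,8.56,0],[0,0,0,0,0,8.56,0],[0,0,0,0,0,8.56,0],[0,0,0,0,0,0,0]]}}

```text
time: 15.8
ee_pos: [0.5139, -0.0228, 0.2213]
ee_rot: [0.142, 0.938, 0.314, 0.049]
force: [-0.2, -0.7, 0.7]
finger_gap: 0.999
```

```bash
python3 - <<'E'
from h import *
d=np.array([.3057,.9521]); n_=np.array([-d[1],d[0]]); R=Rtool(180-17.7,72.3,37)
g=np.array([.5344,.0489])+d*(-.0285)+n_*(-.0012); G=np.r_[g,.0625]; T=G-.078*R[:,2]; print(T)
go(T+[0,0,.03],R); go(T,R)
E
```

```text
[ 0.51255828 -0.02332112  0.12479357]
t 15.8 tcp [ 0.5139 -0.0228  0.2213] q [-0.509  0.195  1.851  0.656  1.31   2.688] gap 0.999 s,lat -0.0745 -0.0024
shift tool [ 0.0013 -0.0408  0.0526] ('turn', array([ 0.01, -0.09,  0.46]))
t 15.8 tcp [ 0.5139 -0.0228  0.2213] q [-0.509  0.195  1.851  0.656  1.31   2.688] gap 0.999 s,lat -0.0745 -0.0024
shift tool [ 0.0014 -0.0588  0.0766] ('turn', array([ 0.01, -0.09,  0.46]))
```

Lower in, then close.

Emit:
{"fn": "send_rows", "kwargs": {"rows": [[0.0014,-0.015,0.019,0,0,0.4,0],[0,-0.015,0.019,0,0,0,0],[0,-0.014,0.019,0,0,0,0],[0,-0.01,0.013,0,0,0,0],[0,-0.005,0.006,0,0,0,0]]}}

```text
time: 16.3
ee_pos: [0.5114, -0.0233, 0.124]
ee_rot: [0.145, 0.937, 0.314, 0.048]
force: [0.2, 0.7, -0.2]
finger_gap: 1.002
```

Emit:
{"fn": "send_rows", "kwargs": {"rows": [[0,0,0,0,0,0,0],[0,0,0,0,0,0,0]]}}

```text
time: 16.5
ee_pos: [0.513, -0.024, 0.1266]
ee_rot: [0.145, 0.937, 0.314, 0.049]
force: [-0.6, 0.1, 0.3]
finger_gap: 0.999
```

```bash
python3 - <<'E'
from h import *
go([ 0.51255828, -0.02332112,  0.12479357],Rtool(180-17.7,72.3,37))
E
```

```text
t 16.5 tcp [ 0.513  -0.024   0.1266] q [-0.512  0.357  1.893  0.702  1.151  2.556] gap 0.999 s,lat -0.076 -0.0019
shift tool [ 0.0007 -0.0006  0.0017] ('turn', array([0.01, 0.02, 0.08]))
```

Emit:
{"fn": "send_rows", "kwargs": {"rows": [[0.0007,-0.0006,0.0017,0,0,0,0.3],[0,0,0,0,0,0,0.5],[0,0,0,0,0,0,1],[0,0,0,0,0,0,1],[0,0,0,0,0,0,1]], "grip_force": 40}}

```text
time: 17.0
ee_pos: [0.5123, -0.0232, 0.1247]
ee_rot: [0.146, 0.937, 0.313, 0.049]
force: [0.8, -0.2, 0.1]
finger_gap: 0.611
```

Emit:
{"fn": "send_rows", "kwargs": {"rows": [[0,0,0,0,0,0,1],[0,0,0,0,0,0,1],[0,0,0,0,0,0,1],[0,0,0,0,0,0,1],[0,0,0,0,0,0,1]]}}

```text
time: 17.5
ee_pos: [0.5123, -0.0232, 0.1245]
ee_rot: [0.146, 0.937, 0.314, 0.049]
force: [1.1, 0.4, 0.6]
finger_gap: 0.464
```

```bash
python3 - <<'E'
from h import *
s,p,M=st(); print(s["force"],(p+.078*M[:,2]).round(4))
q=s["joint_positions"]
for T in([.47,.03,.27],[.52,-.0,.27]):
  qq=q
  for k in range(0,219,27):
    h=72.3+k; qq,c=ik(np.array(T),Rtool(h+90,h,37),qq); print(round(h),qq.round(2),round(c,4))
E
```

```text
t 17.5 tcp [ 0.5123 -0.0232  0.1245] q [-0.511  0.36   1.896  0.703  1.147  2.555] gap 0.464 s,lat -0.0755 -0.001
[1.05438437 0.37603845 0.58782985] [0.5265 0.0215 0.0622]
72 [-0.45  0.    1.95  0.66  1.35  2.8 ] 0.0
99 [-0.4   0.15  1.79  0.53  1.58  2.48] 0.0
126 [-0.31  0.26  1.65  0.37  1.76  2.17] 0.0
153 [-0.2   0.34  1.55  0.16  1.88  1.83] 0.0
180 [-0.09  0.37  1.51 -0.06  1.9   1.47] 0.0
207 [ 0.02  0.35  1.53 -0.28  1.84  1.12] 0.0
234 [ 0.11  0.29  1.62 -0.47  1.69  0.79] 0.0
261 [ 0.18  0.18  1.75 -0.61  1.47  0.47] 0.0
288 [ 0.19  0.04  1.91 -0.7   1.2   0.14] 0.0
72 [-0.46  0.12  1.82  0.65  1.37  2.8 ] 0.0
99 [-0.41  0.26  1.65  0.53  1.61  2.48] 0.0
126 [-0.33  0.37  1.51  0.36  1.8   2.16] 0.0
153 [-0.23  0.44  1.41  0.15  1.92  1.81] 0.0
180 [-0.13  0.47  1.37 -0.09  1.94  1.43] 0.0
207 [-0.03  0.44  1.41 -0.31  1.86  1.06] 0.0
234 [ 0.05  0.37  1.51 -0.49  1.69  0.73] 0.0
261 [ 0.11  0.26  1.66 -0.63  1.45  0.41] 0.0
288 [ 0.11  0.12  1.82 -0.7   1.15  0.07] 0.0
```

Emit:
{"fn": "send_rows", "kwargs": {"rows": [[0,0.004,-0.005,0,0,0,1],[0,0.011,-0.015,0,0,0,1],[0,0.018,-0.024,0,0,0,1],[0,0.018,-0.024,0,0,0,1],[0,0.006,-0.008,0,0,0,1]]}}

```text
time: 18.0
ee_pos: [0.5133, -0.0239, 0.2225]
ee_rot: [0.145, 0.937, 0.313, 0.051]
force: [0.8, -0.6, -0.2]
finger_gap: 0.461
```

Emit:
{"fn": "send_rows", "kwargs": {"rows": [[0,0,0,0,2,-2.7,1],[0,0,0,0,4,-5.3,1],[0,0,0,0,5.1,-6.8,1],[0,0,0,0,5.1,-6.8,1],[0,0,0,0,5.1,-6.8,1]]}}

```text
time: 18.5
ee_pos: [0.5116, -0.0236, 0.2185]
ee_rot: [-0.149, 0.936, 0.314, -0.05]
force: [-0.5, 0.9, -1.0]
finger_gap: 0.464
```

Emit:
{"fn": "send_rows", "kwargs": {"rows": [[0,0,0,0,5.1,-6.8,1],[0,0,0,0,5.1,-6.8,1],[0,0,0,0,5.1,-6.8,1],[0,0,0,0,5.1,-6.8,1],[0,0,0,0,5.1,-6.8,1]]}}

```text
time: 19.0
ee_pos: [0.5119, -0.0235, 0.2184]
ee_rot: [-0.479, 0.818, 0.274, -0.16]
force: [-1.0, 0.4, -1.6]
finger_gap: 0.461
```

```bash
python3 - <<'E'
from h import *
s,p,M=st(); print(M.round(3).tolist()); h=np.degrees(np.arctan2(M[1,2],M[0,2]));print("heading",h,"lean",np.degrees(np.arccos(-M[2,2])),"Z in tool",M[2])
E
```

```text
t 19.0 tcp [ 0.5119 -0.0235  0.2184] q [-0.283  0.484  1.464  0.144  1.824  1.791] gap 0.461 s,lat -0.0758 -0.0007
[[-0.491, -0.696, -0.524], [-0.871, 0.391, 0.297], [-0.002, 0.602, -0.798]]
heading 150.49201215781883 lean 37.01971258046802 Z in tool [-0.00172645  0.60208728 -0.79842841]
```

Emit:
{"fn": "send_rows", "kwargs": {"rows": [[-0.02,0.034,0.013,0,0,0,1],[-0.02,0.034,0.013,0,0,0,1],[0,0,0,0,5.1,-6.8,1],[0,0,0,0,5.1,-6.8,1],[0,0,0,0,5.1,-6.8,1]]}}

```text
time: 19.5
ee_pos: [0.4707, 0.0462, 0.2389]
ee_rot: [-0.648, 0.692, 0.232, -0.215]
force: [1.2, 0.1, -0.6]
finger_gap: 0.459
```

Emit:
{"fn": "send_rows", "kwargs": {"rows": [[0,0,0,0,5.1,-6.8,1],[0,0,0,0,5.1,-6.8,1],[0,0,0,0,5.1,-6.8,1],[0,0,0,0,5.1,-6.8,1],[0,0,0,0,5.1,-6.8,1]]}}

```text
time: 20.0
ee_pos: [0.4709, 0.0463, 0.2385]
ee_rot: [0.855, -0.41, -0.138, 0.284]
force: [0.0, -0.5, -0.9]
finger_gap: 0.461
```

Emit:
{"fn": "send_rows", "kwargs": {"rows": [[0,0,0,0,5.1,-6.8,1],[0,0,0,0,5.1,-6.8,1],[0,0,0,0,5.1,-6.8,1],[0,0,0,0,5.1,-6.8,1],[0,0,0,0,5.1,-6.8,1]]}}

```text
time: 20.5
ee_pos: [0.4706, 0.0464, 0.2385]
ee_rot: [0.946, -0.073, -0.026, 0.314]
force: [0.0, -0.3, -0.9]
finger_gap: 0.462
```

Emit:
{"fn": "send_rows", "kwargs": {"rows": [[0,0,0,0,5.1,-6.8,1],[0,0,0,0,5.1,-6.8,1],[0,0,0,0,5.1,-6.8,1],[0,0,0,0,0,0,1],[0,0,0,0,0,0,1]]}}

```text
time: 21.0
ee_pos: [0.4705, 0.046, 0.2391]
ee_rot: [0.94, 0.133, 0.044, 0.312]
force: [0.4, -0.4, -1.8]
finger_gap: 0.46
```

```bash
python3 - <<'E'
from h import *
s,p,M=st(); h=np.degrees(np.arctan2(M[1,2],M[0,2]));print("heading",h,"lean",np.degrees(np.arccos(-M[2,2])),"Z in tool",M[2])
c=cams.calibration("wrist"); im=cams.read_camera("wrist");np.savez("pics/w6.npz",im=im,**c);cv2.imwrite("pics/w6.png",im[:,:,::-1])
b=cams.read_camera("scene"); cv2.imwrite("pics/s6.png",b[:,:,::-1])
v=cv2.resize(b[90:300,200:400,::-1],None,fx=2.,fy=2.,interpolation=cv2.INTER_CUBIC)
w=np.zeros((420,960,3),np.uint8); w[:,:560]=im[:,:,::-1]; w[:,560:]=v; cv2.imwrite("pics/c6.png",cv2.resize(w,(800,350)))
E
```

```text
t 21.0 tcp [0.4705 0.046  0.2391] q [ 0.224  0.11   1.905 -0.7    1.186  0.235] gap 0.46 s,lat -0.0223 0.06
heading -73.8770589569732 lean 36.71113923626863 Z in tool [ 1.47508789e-05  5.97781014e-01 -8.01659441e-01]
```

View pics/c6.png

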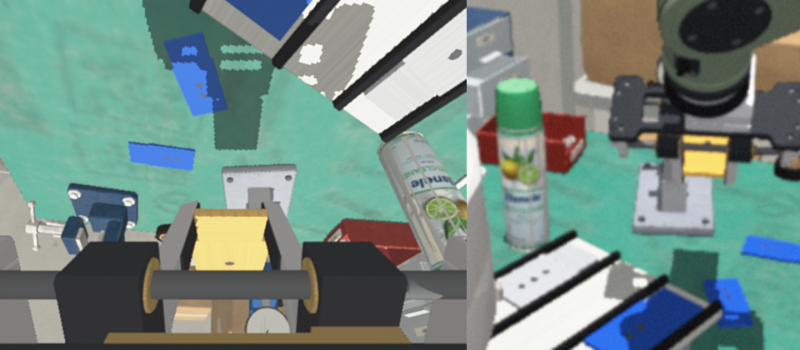

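```bash
python3 - <<'E'
from h import *
im=cv2.imread("pics/w6.png"); x0,y0=245,185
v=cv2.resize(im[y0:y0+75,x0:x0+125],None,fx=6,fy=6,interpolation=cv2.INTER_CUBIC)
for k in range(0,125,20): cv2.putText(v,str(x0+k),(k*6,10),0,.4,(0,0,255)); cv2.line(v,(k*6,0),(k*6,450),(0,0,255),1)
for k in range(0,75,20): cv2.putText(v,str(y0+k),(0,k*6+10),0,.4,(0,0,255)); cv2.line(v,(0,k*6),(750,k*6),(0,0,255),1)
cv2.imwrite("pics/c7.png",v)
E
```

```text
(no output)
```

View pics/c7.png

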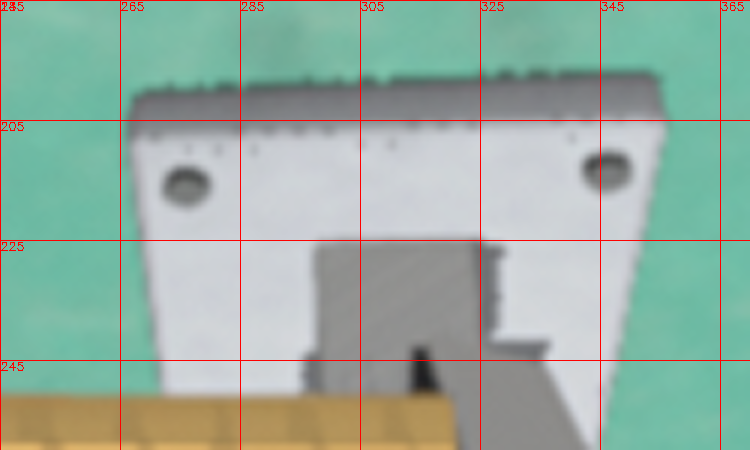

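```bash
python3 - <<'E'
from h import *
c=dict(np.load("pics/w6.npz")); c.pop("im"); print("cam",-c["R"].T@c["t"])
P=[ray(c,(266.7,207.2),.016),ray(c,(355.8,205.0),.016)]
for z in(.016,.065):
    a,b=ray(c,(297.5,225.5),z),ray(c,(325.5,225),z); print(z,a.round(4),b.round(4),np.linalg.norm(a-b).round(4))
e=P[1]-P[0]; print(P[0].round(4),P[1].round(4),"len",np.linalg.norm(e))
e/=np.linalg.norm(e); xa=np.array([-e[1],e[0],0]); xa*= -np.sign(xa[1]); print("xa",xa,np.degrees(np.arctan2(xa[1],xa[0])))
C=(P[0]+P[1])/2+.077*xa; C[2]=.065; print("anvil centre from plate",C.round(4))
ya=np.array([-xa[1],xa[0],0])
print("pred anvil front top corners px",[proj(c,C-.0425*xa+k*.017*ya).round(1).tolist() for k in(-1,1)],"bottom",[proj(c,C-.0425*xa+k*.017*ya-[0,0,.049]).round(1).tolist() for k in(-1,1)])
print("plate back-left line check px", [proj(c,P[0]+k*xa).round(1).tolist() for k in(.03,)], [proj(c,P[1]+k*xa).round(1).tolist() for k in(.05,)])
# scene cam check
s=cams.calibration("scene"); 
for k,l in((-1,-1),(1,-1),(1,1),(-1,1)): print("scene plate corner px",proj(s,[*(C+(.018+.095*l)*xa+.055*k*ya)[:2],.016]).round(1))
E
```

```text
cam [0.43923594 0.15201167 0.25974069]
0.016 [ 0.5599 -0.167   0.016 ] [ 0.5943 -0.1558  0.016 ] 0.0362
0.065 [ 0.5356 -0.1029  0.065 ] [ 0.5631 -0.0939  0.065 ] 0.0289
[ 0.5118 -0.1416  0.016 ] [ 0.613  -0.1079  0.016 ] len 0.10661308923966957
xa [ 0.31613294 -0.9487149  -0.        ] -71.57077830746519
anvil centre from plate [ 0.5867 -0.1978  0.065 ]
pred anvil front top corners px [[298.2, 256.6], [326.8, 256.1]] bottom [[296.6, 223.3], [323.2, 222.7]]
plate back-left line check px [[268.2, 221.9]] [[350.0, 229.0]]
scene plate corner px [348.1 227.4]
scene plate corner px [298.4 225. ]
scene plate corner px [304.8 187.4]
scene plate corner px [347.6 189.1]
```

```bash
python3 - <<'E'
from h import *
xa=np.array([.316,-.9487,0]); ya=np.array([.9487,.316,0])
for n,(u,v) in(("scene",(312,220)),("side",(316,240))):
    im=np.load(f"pics/{n}0.npy"); c=cams.calibration(n)
    hsv=cv2.cvtColor(im,cv2.COLOR_RGB2HSV); m=((hsv[...,1]<60)&(hsv[...,2]>70)).astype(np.uint8)
    k=np.zeros_like(m); k[150:260,280:370]=m[150:260,280:370]
    nn,l,st_,_=cv2.connectedComponentsWithStats(k); i=l[v,u]; print(n,i,st_[i])
    ys,xs=np.where(l==i)
    # top-plane left/right edges by rows -> convex hull polygon
    h=cv2.convexHull(np.c_[xs,ys].astype(np.int32)); ap=cv2.approxPolyDP(h,2.0,True)[:,0]
    print(ap.tolist())
    for C in(np.array([.5867,-.1978,0]),np.array([.5905,-.2017,0])):
        print([proj(c,[*(C+(.018+.095*b)*xa+.055*a*ya)[:2],z]).round(1).tolist() for a,b,z in((-1,-1,.016),(-1,-1,0),(1,-1,.016),(1,-1,0),(1,1,.016),(-1,1,.016))])
E
```

```text
scene 3 [ 300  150   70   81 3019]
[[368, 150], [369, 175], [347, 230], [301, 229], [300, 173], [336, 150]]
[[348.1, 227.4], [347.8, 233.6], [298.5, 225.0], [298.4, 231.1], [304.8, 187.4], [347.7, 189.1]]
[[347.1, 226.2], [346.7, 232.4], [297.6, 223.8], [297.6, 229.9], [304.1, 186.6], [346.7, 188.2]]
side 8 [ 305  212   46   34 1230]
[[350, 245], [306, 243], [307, 213], [344, 214]]
[[351.7, 242.4], [351.2, 248.5], [305.0, 239.9], [304.8, 246.0], [307.9, 211.2], [347.2, 213.1]]
[[350.6, 241.4], [350.1, 247.5], [304.1, 239.0], [303.9, 245.0], [307.1, 210.6], [346.3, 212.4]]
```

```bash
cat >> h.py <<'E'
YA=-71.6; xa=np.array([np.cos(np.radians(YA)),np.sin(np.radians(YA)),0]); CA=np.array([.5868,-.1985,.065]); RS=Rtool(YA+90,YA,37)
def stand(back,z,off=.0603): # TCP for grasp point at body offset off, height z above anvil top
    return CA-(off+back)*xa+[0,0,z]-.078*RS[:,2]
E
python3 - <<'E'
from h import *
for b,z in((.12,.0082),(0,.0082),(0,.0022)):
    print(b,z,stand(b,z).round(4),ik(stand(b,z),RS,[.15,.2,1.9,-.7,1.1,.2])[0].round(2)); go(stand(b,z),RS)
print("xa in tool (target)",(RS.T@xa).round(4),"Z",RS[2].round(4))
E
```

```text
0.12 0.0082 [0.5151 0.0171 0.1355] [ 0.15  0.34  1.9  -0.81  0.96  0.32]
t 21.1 tcp [0.4715 0.046  0.2394] q [ 0.224  0.111  1.903 -0.7    1.185  0.234] gap 0.458 s,lat -0.022 0.059
shift tool [ 0.0338 -0.0302  0.1072] ('turn', array([-0.27,  1.31, -1.82]))
0 0.0082 [ 0.5529 -0.0967  0.1355] [-0.09  0.36  1.86 -0.84  0.83  0.15]
t 21.1 tcp [0.4715 0.046  0.2394] q [ 0.224  0.111  1.903 -0.7    1.185  0.234] gap 0.458 s,lat -0.022 0.059
shift tool [0.0385 0.0659 0.1789] ('turn', array([-0.27,  1.31, -1.82]))
0 0.0022 [ 0.5529 -0.0967  0.1295] [-0.09  0.37  1.86 -0.85  0.82  0.17]
t 21.1 tcp [0.4715 0.046  0.2394] q [ 0.224  0.111  1.903 -0.7    1.185  0.234] gap 0.458 s,lat -0.022 0.059
shift tool [0.0385 0.0623 0.1837] ('turn', array([-0.27,  1.31, -1.82]))
xa in tool (target) [0.     0.7986 0.6018] Z [ 0.      0.6018 -0.7986]
```

Emit:
{"fn": "send_rows", "kwargs": {"rows": [[0.0085,-0.0075,0.027,0,0,0,1],[0.0085,-0.0075,0.027,0,0,0,1],[0.0085,-0.0075,0.027,0,0,0,1],[0.0085,-0.0075,0.026,0,0,0,1],[0,0,0,-0.27,1.3,-1.8,1]]}}

```text
time: 21.6
ee_pos: [0.5148, 0.0161, 0.1323]
ee_rot: [0.936, 0.153, 0.048, 0.313]
force: [0.5, -0.7, -2.1]
finger_gap: 0.462
```

Emit:
{"fn": "send_rows", "kwargs": {"rows": [[0,0,0,0,0,0,1],[0,0,0,0,0,0,1]]}}

```text
time: 21.8
ee_pos: [0.5155, 0.0174, 0.137]
ee_rot: [0.936, 0.152, 0.052, 0.313]
force: [0.2, -1.1, -1.0]
finger_gap: 0.461
```

```bash
python3 - <<'E'
from h import *
go(stand(.12,.0082),RS); go(stand(0,.0082),RS)
c=cams.calibration("wrist"); im=cams.read_camera("wrist");np.savez("pics/w8.npz",im=im,**c);cv2.imwrite("pics/w8.png",im[:,:,::-1])
E
```

```text
t 21.8 tcp [0.5155 0.0174 0.137 ] q [ 0.148  0.334  1.896 -0.809  0.961  0.323] gap 0.461 s,lat -0.0358 0.0083
shift tool [-0.0005 -0.0008  0.0013] ('turn', array([ 0.05, -0.14,  0.01]))
t 21.8 tcp [0.5155 0.0174 0.137 ] q [ 0.148  0.334  1.896 -0.809  0.961  0.323] gap 0.461 s,lat -0.0358 0.0083
shift tool [-0.0007  0.0949  0.0736] ('turn', array([ 0.05, -0.14,  0.01]))
```

View pics/w8.png

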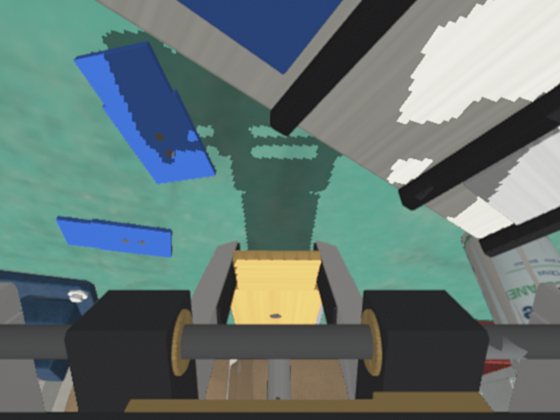

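Emit:
{"fn": "send_rows", "kwargs": {"rows": [[-0.0007,0.015,0.012,0,0,0,1],[0,0.02,0.0155,0,0,0,1],[0,0.02,0.0155,0,0,0,1],[0,0.02,0.0155,0,0,0,1],[0,0.01,0.0075,0,0,0,1]]}}

```text
time: 22.35
ee_pos: [0.5497, -0.0863, 0.1364]
ee_rot: [0.936, 0.151, 0.053, 0.314]
force: [-0.7, 0.5, -1.4]
finger_gap: 0.463
```

Emit:
{"fn": "send_rows", "kwargs": {"rows": [[0,0,0,0,0,0,1],[0,0,0,0,0,0,1]]}}

```text
time: 22.55
ee_pos: [0.5485, -0.0846, 0.135]
ee_rot: [0.936, 0.152, 0.052, 0.313]
force: [-0.5, 0.5, -0.9]
finger_gap: 0.462
```

```bash
python3 - <<'E'
from h import *
go(stand(0,.0082),RS); go(stand(0,.0022),RS); print(state()["force"])
c=cams.calibration("scene"); im=cams.read_camera("scene");cv2.imwrite("pics/s9.png",im[:,:,::-1])
c=cams.calibration("side"); im=cams.read_camera("side");cv2.imwrite("pics/d9.png",im[:,:,::-1])
E
```

```text
t 22.55 tcp [ 0.5485 -0.0846  0.135 ] q [-0.062  0.355  1.87  -0.845  0.841  0.174] gap 0.462 s,lat -0.1228 -0.0543
shift tool [0.0003 0.0106 0.0073] ('turn', array([ 0.02, -0.11,  0.03]))
t 22.55 tcp [ 0.5485 -0.0846  0.135 ] q [-0.062  0.355  1.87  -0.845  0.841  0.174] gap 0.462 s,lat -0.1228 -0.0543
shift tool [0.0003 0.007  0.0121] ('turn', array([ 0.02, -0.11,  0.03]))
[-0.45782217  0.46256444 -0.93917553]
```

Emit:
{"fn": "send_rows", "kwargs": {"rows": [[0.0003,0.006,0.004,0,0,0,1],[0,0.005,0.0035,0,0,0,1],[0,0,0,0,0,0,1],[0,-0.0012,0.0016,0,0,0,1],[0,-0.0012,0.0016,0,0,0,1]]}}

```text
time: 23.15
ee_pos: [0.553, -0.0976, 0.1309]
ee_rot: [0.936, 0.152, 0.051, 0.313]
force: [-0.7, -0.4, -1.9]
finger_gap: 0.464
```

Emit:
{"fn": "send_rows", "kwargs": {"rows": [[0,-0.0006,0.0008,0,0,0,1],[0,0,0,0,0,0,1],[0,0,0,0,0,0,1]]}}

```text
time: 23.45
ee_pos: [0.553, -0.0976, 0.13]
ee_rot: [0.936, 0.153, 0.051, 0.313]
force: [-1.1, 0.2, -0.8]
finger_gap: 0.465
```

```bash
python3 - <<'E'
from h import *
go(stand(0,.0022),RS); print(state()["force"])
E
```

```text
t 23.45 tcp [ 0.553  -0.0976  0.13  ] q [-0.088  0.37   1.863 -0.853  0.822  0.163] gap 0.465 s,lat -0.1338 -0.0625
shift tool [ 0.0002 -0.0009 -0.0001] ('turn', array([ 0.02, -0.06,  0.09]))
[-1.06546469  0.20595074 -0.77955801]
```

Emit:
{"fn": "send_rows", "kwargs": {"rows": [[0,-0.0006,0.0008,0,0,0,1],[0,0,0,0,0,0,1]]}}

```text
time: 23.65
ee_pos: [0.5533, -0.0976, 0.1295]
ee_rot: [0.936, 0.152, 0.051, 0.314]
force: [-1.5, 1.1, 1.9]
finger_gap: 0.457
```

Emit:
{"fn": "send_rows", "kwargs": {"rows": [[0,-0.0006,0.0008,0,0,0,1],[0,0,0,0,0,0,1]]}}

```text
time: 23.85
ee_pos: [0.5535, -0.0977, 0.1292]
ee_rot: [0.936, 0.152, 0.051, 0.314]
force: [-3.5, 2.3, 6.4]
finger_gap: 0.463
```

Emit:
{"fn": "send_rows", "kwargs": {"rows": [[0,0.0006,-0.0008,0,0,0,0.4],[0,0,0,0,0,0,0],[0,0,0,0,0,0,0],[0,0,0,0,0,0,0],[0,-0.016,-0.012,0,0,0,0]]}}

```text
time: 24.35
ee_pos: [0.5472, -0.0799, 0.1292]
ee_rot: [0.936, 0.151, 0.051, 0.314]
force: [-0.5, 0.2, 0.1]
finger_gap: 0.853
```

Emit:
{"fn": "send_rows", "kwargs": {"rows": [[0,-0.032,-0.024,0,0,0,0],[0,-0.032,-0.024,0,0,0,0],[0,-0.016,-0.012,0,0,0,0],[0,0.018,-0.024,0,0,0,0],[0,0.024,-0.032,0,0,0,0]]}}

```text
time: 24.85
ee_pos: [0.5129, 0.0171, 0.1968]
ee_rot: [0.936, 0.155, 0.048, 0.313]
force: [0.1, 0.3, 0.0]
finger_gap: 1.001
```

Emit:
{"fn": "send_rows", "kwargs": {"rows": [[0,0.024,-0.032,0,0,0,0],[0,0,0,0,0,0,0],[0,0,0,0,0,0,0]]}}

```text
time: 25.15
ee_pos: [0.5154, 0.0166, 0.2398]
ee_rot: [0.936, 0.152, 0.052, 0.313]
force: [-0.4, -0.4, -0.5]
finger_gap: 1.001
```

```bash
cat >> h.py <<'E'
def shimcheck(c,im,lo,hi,z):
    m=mask(im,lo,hi);n,l,stt,ct=cv2.connectedComponentsWithStats(m)
    ya=np.array([-xa[1],xa[0],0])
    for i in range(1,n):
        if stt[i,4]<300: continue
        ys,xs=np.where(l==i);W=rays(c,np.c_[xs,ys],z)-CA[:2]; a,b=W@xa[:2],W@ya[:2]
        print("blob",stt[i].tolist(),"x",np.percentile(a,[.5,99.5]).round(4),"y",np.percentile(b,[.5,99.5]).round(4))
        for a0 in np.arange(-.09,.06,.01):
            k=abs(a-a0)<.003
            if k.sum()>5: print("  ",round(a0,3),b[k].min().round(4),b[k].max().round(4),"mid",((b[k].min()+b[k].max())/2).round(4))
E
python3 - <<'E'
from h import *
st();c=cams.calibration("wrist"); im=cams.read_camera("wrist");np.savez("pics/w10.npz",im=im,**c);cv2.imwrite("pics/w10.png",im[:,:,::-1])
shimcheck(c,im,(15,80,80),(32,255,255),.071)
for n in("scene","side"):
    print(n);b=cams.read_camera(n);cv2.imwrite(f"pics/{n}10.png",b[:,:,::-1]);b[:130]=0;b[:,:290]=0; shimcheck(cams.calibration(n),b,(15,110,90),(32,255,255),.071)
E
```

```text
t 25.15 tcp [0.5154 0.0166 0.2398] q [ 0.146  0.161  1.847 -0.718  1.12   0.144] gap 1.001 s,lat -0.0366 0.0082
blob [522, 216, 31, 29, 427] x [-0.0866 -0.0355] y [0.2441 0.3029]
   -0.08 0.2441 0.2602 mid 0.2522
   -0.07 0.2534 0.272 mid 0.2627
   -0.06 0.2599 0.2811 mid 0.2705
   -0.05 0.2679 0.293 mid 0.2805
   -0.04 0.286 0.303 mid 0.2945
blob [250, 218, 52, 59, 2725] x [-0.082   0.0415] y [-0.0295  0.0273]
   -0.08 -0.0209 0.0208 mid -0.0
   -0.07 -0.0214 0.0214 mid -0.0
   -0.06 -0.022 0.0218 mid -0.0001
   -0.05 -0.0278 0.0257 mid -0.0011
   -0.04 -0.0284 0.0274 mid -0.0005
   -0.03 -0.0291 0.0278 mid -0.0007
   -0.02 -0.0295 0.0274 mid -0.001
   -0.01 -0.0292 0.0281 mid -0.0005
   -0.0 -0.0297 0.0273 mid -0.0012
   0.01 -0.0303 0.0268 mid -0.0017
   0.02 -0.0297 0.0274 mid -0.0012
   0.03 -0.0302 0.0266 mid -0.0018
   0.04 -0.0295 0.0272 mid -0.0012
blob [229, 277, 40, 14, 354] x [0.0442 0.0844] y [-0.0625 -0.0107]
   0.05 -0.0604 -0.0352 mid -0.0478
blob [57, 309, 41, 67, 1286] x [0.154  0.6363] y [-0.5704 -0.2942]
blob [456, 309, 41, 67, 1281] x [0.1563 0.6471] y [0.2981 0.5823]
blob [169, 311, 62, 13, 631] x [0.163  0.2193] y [-0.1808 -0.0764]
blob [156, 360, 72, 12, 747] x [0.4736 0.5907] y [-0.2973 -0.1177]
blob [229, 360, 331, 52, 6918] x [0.4762 1.4626] y [-0.1664  1.2785]
scene
blob [313, 181, 26, 25, 580] x [-0.0812  0.0422] y [-0.0291  0.0265]
   -0.08 -0.0217 0.0193 mid -0.0012
   -0.07 -0.0215 0.022 mid 0.0002
   -0.06 -0.0213 0.0203 mid -0.0005
   -0.05 -0.0211 0.0208 mid -0.0002
   -0.04 -0.0276 0.0258 mid -0.0009
   -0.03 -0.0274 0.0264 mid -0.0005
   -0.02 -0.0273 0.027 mid -0.0001
   -0.01 -0.0271 0.0276 mid 0.0003
   -0.0 -0.0293 0.026 mid -0.0017
   0.01 -0.0291 0.0242 mid -0.0024
   0.02 -0.029 0.0248 mid -0.0021
   0.03 -0.0289 0.0255 mid -0.0017
   0.04 -0.0288 0.0258 mid -0.0015
side
```

```bash
python3 - <<'E'
from h import *
c=dict(np.load("pics/w10.npz")); im=c.pop("im"); ya=np.array([-xa[1],xa[0],0])
B=CA*[1,1,0]
P={k:proj(c,B+a*xa+b*ya+[0,0,z]).round(1).tolist() for k,(a,b,z) in dict(fl=(-.077,-.055,.016),fr=(-.077,.055,.016),flb=(-.077,-.055,0),frb=(-.077,.055,0),bl=(.113,-.055,.016),br=(.113,.055,.016),afl=(-.0425,-.017,.065),afr=(-.0425,.017,.065),aflb=(-.0425,-.017,.016),afrb=(-.0425,.017,.016)).items()}; print(P)
v=im[195:275,230:330,::-1]; v=cv2.resize(v,None,fx=7,fy=7,interpolation=cv2.INTER_CUBIC)
for k in range(0,100,20): cv2.putText(v,str(230+k),(k*7,10),0,.4,(0,0,255)); cv2.line(v,(k*7,0),(k*7,560),(0,0,255),1)
for k in range(0,80,20): cv2.putText(v,str(195+k),(0,k*7+10),0,.4,(0,0,255)); cv2.line(v,(0,k*7),(700,k*7),(0,0,255),1)
cv2.imwrite("pics/c11.png",v)
hsv=cv2.cvtColor(im,cv2.COLOR_RGB2HSV); m=((hsv[...,1]<45)&(hsv[...,2]>150)).astype(np.uint8)
cols=range(int(P["fl"][0])+6,int(P["fr"][0])-5,3)
r0=int(P["fl"][1])-15
f=[(u,r0+np.argmax(m[r0:r0+40,u])) for u in cols if m[r0:r0+40,u].any()]; print("front edge",f)
for v_ in range(int(P["fl"][1])+4,int(P["fl"][1])+40,5):
    xs=np.where(m[v_,220:345])[0]+220; print(v_,xs.min() if len(xs) else None,xs.max() if len(xs) else None)
E
```

```text
{'fl': [226.1, 181.6], 'fr': [325.8, 181.5], 'flb': [227.4, 171.2], 'frb': [324.4, 171.2], 'bl': [240.7, 264.8], 'br': [310.9, 264.7], 'afl': [260.4, 236.0], 'afr': [291.5, 236.0], 'aflb': [261.6, 201.5], 'afrb': [290.2, 201.5]}
front edge [(232, np.int64(182)), (235, np.int64(181)), (238, np.int64(182)), (241, np.int64(181)), (244, np.int64(182)), (247, np.int64(182)), (250, np.int64(181)), (253, np.int64(182)), (256, np.int64(181)), (259, np.int64(196)), (262, np.int64(181)), (265, np.int64(181)), (268, np.int64(181)), (271, np.int64(181)), (274, np.int64(181)), (277, np.int64(181)), (280, np.int64(181)), (283, np.int64(181)), (286, np.int64(181)), (289, np.int64(181)), (292, np.int64(180)), (295, np.int64(181)), (298, np.int64(180)), (301, np.int64(180)), (304, np.int64(181)), (307, np.int64(180)), (310, np.int64(181)), (313, np.int64(180)), (316, np.int64(181)), (319, np.int64(180))]
185 228 324
190 229 323
195 230 322
200 231 321
205 232 321
210 233 320
215 234 319
220 235 319
```

```bash
python3 - <<'E'
from h import *
d=np.array([.3057,.9521,0]); n_=np.array([-d[1],d[0],0]); E=np.array([.4677,.0703,0])
for lean in(35,37,40):
  R=Rtool(162.3,72.3,lean)
  for z in(.063,.10,.14):
    T=E-d*.0285+[0,0,z]-.078*R[:,2]; q,c=ik(T,R,[-.55,.36,1.9,.7,1.14,2.5]); print(lean,z,T.round(4),q.round(3),round(c,5))
R=Rtool(-17.8,72.2,0)
print(ik(np.array([.5145,.216,.1595]),R,[.2,.4,1.6,0,1.1,.5]))
go([.5145,.216,.24],R)
E
```

```text
35 0.063 [0.4454 0.0005 0.1269] [-0.524  0.223  2.065  0.677  1.108  2.537] 0.0
35 0.1 [0.4454 0.0005 0.1639] [-0.524  0.144  2.052  0.651  1.181  2.599] 0.0
35 0.14 [0.4454 0.0005 0.2039] [-0.524  0.068  2.03   0.629  1.26   2.662] 0.0
37 0.063 [ 0.4447 -0.0016  0.1253] [-0.545  0.238  2.066  0.705  1.127  2.498] 0.0
37 0.1 [ 0.4447 -0.0016  0.1623] [-0.545  0.158  2.054  0.68   1.197  2.562] 0.0
37 0.14 [ 0.4447 -0.0016  0.2023] [-0.545  0.08   2.033  0.658  1.275  2.627] 0.0
40 0.063 [ 0.4437 -0.0046  0.1228] [-0.576  0.263  2.066  0.745  1.155  2.442] 0.0
40 0.1 [ 0.4437 -0.0046  0.1598] [-0.576  0.181  2.057  0.72   1.223  2.508] 0.0
40 0.14 [ 0.4437 -0.0046  0.1998] [-0.576  0.101  2.038  0.699  1.298  2.576] 0.0
(array([ 2.42455504e-01,  3.30409729e-01,  1.70744719e+00, -1.02491196e-12,
        1.10373573e+00,  5.53124111e-01]), np.float64(2.237095040892672e-12))
t 25.3 tcp [0.5138 0.0163 0.2369] q [ 0.146  0.164  1.85  -0.719  1.12   0.144] gap 1.002 s,lat -0.0374 0.0096
shift tool [ 0.064  -0.1492 -0.1165] ('turn', array([ 35.77, -11.53,  35.07]))
```

Emit:
{"fn": "send_rows", "kwargs": {"rows": [[0,0,0,5.96,-1.92,5.85,1],[0,0,0,5.96,-1.92,5.85,1],[0,0,0,5.96,-1.92,5.85,1],[0,0,0,5.96,-1.92,5.85,1],[0,0,0,5.96,-1.92,5.85,1]]}}

```text
time: 25.8
ee_pos: [0.5144, 0.0166, 0.2372]
ee_rot: [0.993, -0.106, 0.009, 0.052]
force: [0.3, -0.3, -0.2]
finger_gap: 0.61
```

Emit:
{"fn": "send_rows", "kwargs": {"rows": [[0,0,0,5.96,-1.92,5.85,1],[-0.012,-0.038,0,0,0,0,1],[-0.012,-0.038,0,0,0,0,1],[-0.012,-0.038,0,0,0,0,1],[-0.012,-0.038,0,0,0,0,1]]}}

```text
time: 26.3
ee_pos: [0.5147, 0.1765, 0.2366]
ee_rot: [0.988, -0.156, 0.0, 0.0]
force: [0.2, -1.0, 0.7]
finger_gap: 0.189
```

Emit:
{"fn": "send_rows", "kwargs": {"rows": [[-0.012,-0.038,0,0,0,0,1],[0,0,0.02,0,0,0,1],[0,0,0.02,0,0,0,1],[0,0,0,0,0,0,1],[0,0,0,0,0,0,1]]}}

```text
time: 26.8
ee_pos: [0.5152, 0.2153, 0.1972]
ee_rot: [0.988, -0.155, 0.0, 0.0]
force: [-0.1, 0.2, 0.8]
finger_gap: 0.005
```

```bash
python3 - <<'E'
from h import *
go([.5145,.216,.1595],Rtool(-17.8,72.2,0))
c=cams.calibration("wrist"); im=cams.read_camera("wrist");cv2.imwrite("pics/w12.png",im[:,:,::-1])
d=np.array([.3057,.9521]); n_=np.array([-d[1],d[0]])
m=mask(im,(105,120,40),(122,255,255));n,l,stt,ct=cv2.connectedComponentsWithStats(m)
for i in range(1,n):
    if stt[i,4]>200:
        ys,xs=np.where(l==i);W=rays(c,np.c_[xs,ys],.066)-[.4677,.0703];a,b=W@d,W@n_;print(stt[i],"s",a.min(),a.max(),"lat",b.min(),b.max())
E
```

```text
t 26.8 tcp [0.5152 0.2153 0.1972] q [ 2.410e-01  2.810e-01  1.683e+00 -1.000e-03  1.178e+00  5.530e-01] gap 0.005 s,lat 0.1526 0.0692
shift tool [-0.0008 -0.0005  0.0377] ('turn', array([ 0.05, -0.03, -0.03]))
[240 261  11  30 258] s 0.11089732738808925 0.13392627325598339 lat 0.01906148702600247 0.02685622152884364
[302 261  17  29 388] s 0.11169522807903713 0.1339119023840609 lat -0.029726906564361024 -0.0181482167950434
[271 359  12  39 307] s 0.014411801437718051 0.050945450394157266 lat -0.004314063820786205 0.004589950211033701
```

Emit:
{"fn": "send_rows", "kwargs": {"rows": [[0,0,0.015,0,0,0,1],[0,0,0.013,0,0,0,1],[0,0,0.006,0,0,0,1],[0,0,0,0,0,0,1],[0,0,0,0,0,0,1]]}}

```text
time: 27.35
ee_pos: [0.5161, 0.2157, 0.1646]
ee_rot: [0.988, -0.155, 0.002, -0.0]
force: [0.5, -0.8, 0.0]
finger_gap: 0.003
```

Emit:
{"fn": "send_rows", "kwargs": {"rows": [[-0.001,0,0.005,0,0,0,1],[0,0,0,0,0,0,1],[0,0,0,0,0,0,1]]}}

```text
time: 27.65
ee_pos: [0.5152, 0.2161, 0.1599]
ee_rot: [0.988, -0.155, 0.002, -0.0]
force: [-0.6, 0.5, -0.1]
finger_gap: 0.007
```

Emit:
{"fn": "send_rows", "kwargs": {"rows": [[0,0.006,0,0,0,0,1],[0,0.006,0,0,0,0,1],[0,0.006,0,0,0,0,1],[0,0.006,0,0,0,0,1],[0,0.006,0,0,0,0,1]]}}

```text
time: 28.15
ee_pos: [0.506, 0.187, 0.16]
ee_rot: [0.988, -0.155, 0.002, -0.001]
force: [0.1, 0.4, 1.0]
finger_gap: 0.002
```

Emit:
{"fn": "send_rows", "kwargs": {"rows": [[0,0.006,0,0,0,0,1],[0,0.006,0,0,0,0,1],[0,0.006,0,0,0,0,1],[0,0.006,0,0,0,0,1],[0,0.006,0,0,0,0,1]]}}

```text
time: 28.65
ee_pos: [0.4968, 0.1585, 0.1598]
ee_rot: [0.988, -0.155, 0.002, -0.0]
force: [0.2, 0.8, 0.8]
finger_gap: 0.003
```

Emit:
{"fn": "send_rows", "kwargs": {"rows": [[0,0.006,0,0,0,0,1],[0,0.003,0,0,0,0,1],[0,0,0,0,0,0,1]]}}

```text
time: 28.95
ee_pos: [0.4938, 0.1497, 0.1595]
ee_rot: [0.988, -0.155, 0.002, -0.0]
force: [-0.0, 0.9, -0.3]
finger_gap: 0.009
```

```bash
python3 - <<'E'
from h import *
s,p,M=st(); print("s blue",(p[:2]-[.4677,.0703])@[.3057,.9521])
E
```

```text
t 28.95 tcp [0.4938 0.1497 0.1595] q [ 1.270e-01  2.500e-01  1.814e+00 -1.000e-03  1.075e+00  4.390e-01] gap 0.009 s,lat 0.0836 0.0695
s blue 0.08359270071159655
```

Emit:
{"fn": "send_rows", "kwargs": {"rows": [[0,-0.006,0,0,0,0,1],[0,0,-0.03,0,0,0,1],[0,0,-0.03,0,0,0,0.5],[0,0.03,-0.005,0,0,0,0],[0,0.04,0,0,0,0,0]]}}

```text
time: 29.45
ee_pos: [0.4758, 0.0901, 0.2267]
ee_rot: [0.988, -0.153, 0.004, -0.001]
force: [0.8, 0.4, -0.5]
finger_gap: 0.223
```

Emit:
{"fn": "send_rows", "kwargs": {"rows": [[0,0.04,0,0,0,0,0],[0,0.045,0,7.4,0,0,0],[0,0,0,7.4,0,0,0],[0,0,0,7.4,0,0,0],[0,0,0,7.4,0,0,0]]}}

```text
time: 29.95
ee_pos: [0.4489, 0.0087, 0.2252]
ee_rot: [0.955, -0.149, 0.043, -0.254]
force: [-0.8, 0.2, -1.8]
finger_gap: 0.648
```

Emit:
{"fn": "send_rows", "kwargs": {"rows": [[0,0,0,7.4,0,0,0],[0,0,0,0,0,0,0],[0,0,0,0,0,0,0]]}}

```text
time: 30.25
ee_pos: [0.4484, 0.0088, 0.2241]
ee_rot: [0.937, -0.147, 0.05, -0.312]
force: [-0.6, 0.0, 1.5]
finger_gap: 0.903
```

```bash
python3 - <<'E'
from h import *
s,p,M=st(); print("turn",np.degrees(Rn.from_matrix(M.T@Rtool(162.3,72.3,37)).as_rotvec()))
c=cams.calibration("wrist"); im=cams.read_camera("wrist");cv2.imwrite("pics/w13.png",im[:,:,::-1])
d=np.array([.3057,.9521]); n_=np.array([-d[1],d[0]])
m=mask(im,(105,120,40),(122,255,255));n,l,stt,ct=cv2.connectedComponentsWithStats(m);i=1+stt[1:,4].argmax()
ys,xs=np.where(l==i);W=rays(c,np.c_[xs,ys],.066)-[.4677,.0703];a,b=W@d,W@n_;print(stt[i],"s",a.min(),a.max())
for s0 in(-.04,-.03,-.02,0.01,.02,.03,.05):
    k=abs(a-s0)<.003; print(s0,b[k].min().round(4),b[k].max().round(4),((b[k].min()+b[k].max())/2).round(4)) if k.any() else 0
E
```

```text
t 30.25 tcp [0.4484 0.0088 0.2241] q [-0.518  0.039  2.02   0.655  1.3   -0.46 ] gap 0.903 s,lat -0.0645 0.0696
turn [ -0.26419807  -0.25605661 179.94169339]
[ 244  193   71  132 8412] s -0.041413911815443474 0.07238506528085863
-0.04 -0.0278 0.0236 -0.0021
-0.03 -0.0275 0.024 -0.0018
-0.02 -0.0279 0.0235 -0.0022
0.01 -0.0299 0.0268 -0.0015
0.02 -0.0296 0.0265 -0.0016
0.03 -0.0298 0.0268 -0.0015
0.05 -0.029 0.0266 -0.0012
```

Emit:
{"fn": "send_rows", "kwargs": {"rows": [[0,0,0,0,0,8.57,0],[0,0,0,0,0,8.57,0],[0,0,0,0,0,8.57,0],[0,0,0,0,0,8.57,0],[0,0,0,0,0,8.57,0]]}}

```text
time: 30.8
ee_pos: [0.4489, 0.01, 0.2251]
ee_rot: [0.818, -0.48, -0.068, -0.309]
force: [0.4, 0.1, -0.5]
finger_gap: 1.002
```

Emit:
{"fn": "send_rows", "kwargs": {"rows": [[0,0,0,0,0,8.57,0],[0,0,0,0,0,8.57,0],[0,0,0,0,0,8.57,0],[0,0,0,0,0,8.57,0],[0,0,0,0,0,8.57,0]]}}

```text
time: 31.3
ee_pos: [0.4489, 0.01, 0.2251]
ee_rot: [-0.587, 0.746, 0.176, 0.263]
force: [0.6, 0.5, -0.4]
finger_gap: 0.999
```

Emit:
{"fn": "send_rows", "kwargs": {"rows": [[0,0,0,0,0,8.57,0],[0,0,0,0,0,8.57,0],[0,0,0,0,0,8.57,0],[0,0,0,0,0,8.57,0],[0,0,0,0,0,8.57,0]]}}

```text
time: 31.8
ee_pos: [0.4489, 0.01, 0.2251]
ee_rot: [-0.274, 0.908, 0.26, 0.18]
force: [1.3, 0.2, -0.3]
finger_gap: 1.0
```

Emit:
{"fn": "send_rows", "kwargs": {"rows": [[0,0,0,0,0,8.57,0],[0,0,0,0,0,8.57,0],[0,0,0,0,0,8.57,0],[0,0,0,0,0,8.57,0],[0,0,0,0,0,8.57,0]]}}

```text
time: 32.3
ee_pos: [0.4489, 0.01, 0.2251]
ee_rot: [0.077, 0.946, 0.307, 0.073]
force: [-0.4, 0.6, 1.2]
finger_gap: 1.0
```

Emit:
{"fn": "send_rows", "kwargs": {"rows": [[0,0,0,0,0,8.57,0],[0,0,0,0,0,0,0]]}}

```text
time: 32.5
ee_pos: [0.4488, 0.01, 0.225]
ee_rot: [0.144, 0.938, 0.312, 0.051]
force: [0.4, 0.1, 0.6]
finger_gap: 0.997
```

```bash
python3 - <<'E'
from h import *
d=np.array([.3057,.9521,0]); n_=np.array([-d[1],d[0],0]); R=Rtool(162.3,72.3,37)
T=np.array([.4677,.0703,.0622])+d*-.0288+n_*-.002-.078*R[:,2]; print(T.round(4)); go(T,R); go(T+[0,0,.085],R)
E
```

```text
[ 0.4465 -0.0025  0.1245]
t 32.5 tcp [0.4488 0.01   0.225 ] q [-0.516  0.038  2.019  0.656  1.3    2.68 ] gap 0.997 s,lat -0.0632 0.0696
shift tool [-0.0011 -0.0704  0.0729] ('turn', array([-0.13,  0.18,  0.24]))
t 32.5 tcp [0.4488 0.01   0.225 ] q [-0.516  0.038  2.019  0.656  1.3    2.68 ] gap 0.997 s,lat -0.0632 0.0696
shift tool [-0.0015 -0.0194  0.0049] ('turn', array([-0.13,  0.18,  0.24]))
```

First move back over the tab, then straight down.

Emit:
{"fn": "send_rows", "kwargs": {"rows": [[-0.0015,-0.0195,0.005,0,0,0,0],[0,-0.015,0.02,0,0,0,0],[0,-0.015,0.02,0,0,0,0],[0,-0.012,0.016,0,0,0,0],[0,-0.006,0.008,-0.1,0.2,0.2,0]]}}

```text
time: 33.0
ee_pos: [0.4459, -0.0024, 0.1275]
ee_rot: [0.145, 0.937, 0.314, 0.048]
force: [-0.1, 0.5, 0.5]
finger_gap: 1.001
```

Emit:
{"fn": "send_rows", "kwargs": {"rows": [[0,-0.003,0.004,0,0,0,0],[0,0,0,0,0,0,0],[0,0,0,0,0,0,0]]}}

```text
time: 33.3
ee_pos: [0.4471, -0.0035, 0.1245]
ee_rot: [0.146, 0.937, 0.314, 0.049]
force: [0.4, 0.2, 0.3]
finger_gap: 0.997
```

```bash
python3 - <<'E'
from h import *
go([.4465,-.0025,.1245],Rtool(162.3,72.3,37))
E
```

```text
t 33.3 tcp [ 0.4471 -0.0035  0.1245] q [-0.547  0.244  2.06   0.706  1.126  2.497] gap 0.997 s,lat -0.0766 0.0671
shift tool [0.0009 0.0006 0.0005] ('turn', array([ 0.05,  0.07, -0.04]))
```

Emit:
{"fn": "send_rows", "kwargs": {"rows": [[0.0009,0.0006,0.0005,0,0,0,0.3],[0,0,0,0,0,0,0.5],[0,0,0,0,0,0,1],[0,0,0,0,0,0,1],[0,0,0,0,0,0,1]], "grip_force": 40}}

```text
time: 33.8
ee_pos: [0.4459, -0.0024, 0.1238]
ee_rot: [0.147, 0.937, 0.314, 0.049]
force: [-0.4, 0.0, 0.4]
finger_gap: 0.609
```

Emit:
{"fn": "send_rows", "kwargs": {"rows": [[0,0,0,0,0,0,1],[0,0,0,0,0,0,1],[0,0,0,0,0,0,1],[0,0,0,0,0,0,1]]}}

```text
time: 34.2
ee_pos: [0.446, -0.0024, 0.1238]
ee_rot: [0.147, 0.937, 0.314, 0.049]
force: [-0.0, -1.2, 0.8]
finger_gap: 0.547
```

```bash
python3 - <<'E'
from h import *
s,p,M=st(); g=p+.078*M[:,2]; print(s["force"],g.round(4),"s",(g[:2]-[.4677,.0703])@[.3057,.9521])
qq=s["joint_positions"]
for k in range(0,218,36):
    h=72.3+k; qq,c=ik(np.array([.45,.005,.225]),Rtool(h+90,h,37),qq); print(round(h),qq.round(2),round(c,4))
E
```

```text
t 34.2 tcp [ 0.446  -0.0024  0.1238] q [-0.546  0.244  2.063  0.707  1.125  2.497] gap 0.547 s,lat -0.0759 0.0685
[-0.04205842 -1.16809507  0.81191384] [0.4603 0.0423 0.0615] s -0.028885108909577788
72 [-0.53  0.05  2.01  0.65  1.31  2.68] 0.0
108 [-0.43  0.22  1.81  0.45  1.59  2.28] 0.0
144 [-0.29  0.34  1.65  0.2   1.76  1.88] 0.0
180 [-0.14  0.38  1.6  -0.09  1.8   1.44] 0.0
216 [ 0.01  0.34  1.65 -0.36  1.69  1.01] 0.0
252 [ 0.12  0.23  1.8  -0.59  1.44  0.6 ] 0.0
288 [ 0.14  0.05  2.01 -0.73  1.08  0.18] 0.0
```

Emit:
{"fn": "send_rows", "kwargs": {"rows": [[0,0.004,-0.005,0,0,0,1],[0,0.011,-0.015,0,0,0,1],[0,0.018,-0.024,0,0,0,1],[0,0.018,-0.024,0,0,0,1],[0,0.006,-0.008,0,0,0,1]]}}

```text
time: 34.7
ee_pos: [0.447, -0.0032, 0.2214]
ee_rot: [0.146, 0.937, 0.313, 0.051]
force: [0.7, 0.2, -1.6]
finger_gap: 0.545
```

Emit:
{"fn": "send_rows", "kwargs": {"rows": [[0,0,0,0,2,-2.7,1],[0,0,0,0,4,-5.3,1],[0,0,0,0,5.1,-6.8,1],[0,0,0,0,5.1,-6.8,1],[0,0,0,0,5.1,-6.8,1]]}}

```text
time: 35.2
ee_pos: [0.4454, -0.0029, 0.2179]
ee_rot: [-0.148, 0.936, 0.314, -0.05]
force: [-1.0, 0.4, -1.4]
finger_gap: 0.547
```

Emit:
{"fn": "send_rows", "kwargs": {"rows": [[0,0,0,0,5.1,-6.8,1],[0,0,0,0,5.1,-6.8,1],[0,0,0,0,5.1,-6.8,1],[0,0,0,0,5.1,-6.8,1],[0,0,0,0,5.1,-6.8,1]]}}

```text
time: 35.7
ee_pos: [0.4457, -0.0027, 0.2177]
ee_rot: [-0.478, 0.819, 0.275, -0.159]
force: [0.9, 0.2, -1.2]
finger_gap: 0.549
```

Emit:
{"fn": "send_rows", "kwargs": {"rows": [[0,0,0,0,5.1,-6.8,1],[0,0,0,0,5.1,-6.8,1],[0,0,0,0,5.1,-6.8,1],[0,0,0,0,5.1,-6.8,1],[0,0,0,0,5.1,-6.8,1]]}}

```text
time: 36.2
ee_pos: [0.4457, -0.0025, 0.2177]
ee_rot: [0.743, -0.59, -0.199, 0.246]
force: [-0.5, -0.3, -0.8]
finger_gap: 0.547
```

Emit:
{"fn": "send_rows", "kwargs": {"rows": [[0,0,0,0,5.1,-6.8,1],[0,0,0,0,5.1,-6.8,1],[0,0,0,0,5.1,-6.8,1],[0,0,0,0,5.1,-6.8,1],[0,0,0,0,5.1,-6.8,1]]}}

```text
time: 36.7
ee_pos: [0.4455, -0.0023, 0.2176]
ee_rot: [0.907, -0.28, -0.095, 0.3]
force: [-0.2, 0.3, -1.4]
finger_gap: 0.546
```

Emit:
{"fn": "send_rows", "kwargs": {"rows": [[0,0,0,0,5.1,-6.8,1],[0,0,0,0,5.1,-6.8,1],[0,0,0,0,5.1,-6.8,1],[0,0,0,0,5.1,-6.8,1],[0,0,0,0,5.1,-6.8,1]]}}

```text
time: 37.2
ee_pos: [0.4451, -0.0022, 0.2175]
ee_rot: [0.947, 0.067, 0.021, 0.313]
force: [-1.0, -0.9, -0.6]
finger_gap: 0.549
```

Emit:
{"fn": "send_rows", "kwargs": {"rows": [[0,0,0,0,3,-4,1],[0,0,0,0,0,0,1],[0,0,0,0,0,0,1]]}}

```text
time: 37.5
ee_pos: [0.4454, -0.0026, 0.2182]
ee_rot: [0.944, 0.104, 0.034, 0.312]
force: [1.1, -0.3, -1.0]
finger_gap: 0.548
```

```bash
python3 - <<'E'
from h import *
go(stand(.12,.0125),RS)
c=cams.calibration("wrist"); im=cams.read_camera("wrist");cv2.imwrite("pics/w14.png",im[:,:,::-1])
shimcheck(c,im,(15,80,80),(32,255,255),.071)
E
```

```text
t 37.5 tcp [ 0.4454 -0.0026  0.2182] q [ 0.127  0.076  1.994 -0.719  1.124  0.247] gap 0.548 s,lat -0.0763 0.069
shift tool [ 0.0724 -0.0501  0.0605] ('turn', array([-0.38,  3.5 , -4.66]))
blob [344, 235, 50, 57, 1932] x [-0.0843  0.0401] y [-0.0226  0.0273]
   -0.08 -0.0234 0.0206 mid -0.0014
   -0.07 -0.0235 0.0206 mid -0.0015
   -0.06 -0.0221 0.0205 mid -0.0008
   -0.05 -0.0185 0.0258 mid 0.0037
   -0.04 -0.0157 0.0279 mid 0.0061
   -0.03 -0.0119 0.0277 mid 0.0079
   -0.02 -0.0077 0.0275 mid 0.0099
   -0.01 -0.0047 0.0275 mid 0.0114
   -0.0 0.0019 0.0273 mid 0.0146
   0.01 0.0029 0.0266 mid 0.0148
   0.02 0.0061 0.0271 mid 0.0166
   0.03 0.0097 0.0272 mid 0.0185
   0.04 0.0132 0.0265 mid 0.0198
blob [153, 309, 24, 67, 851] x [0.072  0.4681] y [-0.4239 -0.2491]
blob [376, 309, 25, 67, 846] x [0.1012 0.5207] y [0.0353 0.1308]
blob [144, 360, 369, 53, 9294] x [0.3534 1.2323] y [-0.6819  0.6519]
```

Emit:
{"fn": "send_rows", "kwargs": {"rows": [[0,0,0,-0.4,3.5,-4.7,1],[0,0,0,0,0,0,1]]}}

```text
time: 37.75
ee_pos: [0.4454, -0.0028, 0.2183]
ee_rot: [0.936, 0.152, 0.051, 0.314]
force: [0.4, -0.3, -1.1]
finger_gap: 0.549
```

```bash
python3 - <<'E'
from h import *
go(stand(.12,.0125),RS)
E
```

```text
t 37.75 tcp [ 0.4454 -0.0028  0.2183] q [ 0.125  0.046  2.029 -0.744  1.061  0.177] gap 0.549 s,lat -0.0764 0.0689
shift tool [ 0.0724 -0.0447  0.0645] ('turn', array([ 0.04, -0.01,  0.07]))
```

Emit:
{"fn": "send_rows", "kwargs": {"rows": [[0.036,0.0013,0.001,0,0,0,1],[0.036,0.0013,0.001,0,0,0,1],[0,-0.0157,0.0209,0,0,0,1],[0,-0.0157,0.0209,0,0,0,1],[0,-0.013,0.017,0,0,0,1]]}}

```text
time: 38.25
ee_pos: [0.5155, 0.0171, 0.1434]
ee_rot: [0.936, 0.151, 0.051, 0.314]
force: [-0.4, -0.5, -1.4]
finger_gap: 0.548
```

Emit:
{"fn": "send_rows", "kwargs": {"rows": [[0,0,0,0,0,0,1],[0,0,0,0,0,0,1],[0,0,0,0,0,0,1]]}}

```text
time: 38.55
ee_pos: [0.5163, 0.0172, 0.1464]
ee_rot: [0.936, 0.152, 0.052, 0.314]
force: [1.0, -0.0, -1.1]
finger_gap: 0.545
```

```bash
python3 - <<'E'
from h import *
go(stand(.12,.0125),RS);go(stand(0,.0125),RS)
E
```

```text
t 38.55 tcp [0.5163 0.0172 0.1464] q [ 0.148  0.318  1.892 -0.8    0.974  0.306] gap 0.545 s,lat -0.0357 0.0075
shift tool [-0.0012 -0.0042  0.005 ] ('turn', array([ 0.11, -0.18, -0.02]))
t 38.55 tcp [0.5163 0.0172 0.1464] q [ 0.148  0.318  1.892 -0.8    0.974  0.306] gap 0.545 s,lat -0.0357 0.0075
shift tool [-0.0014  0.0915  0.0774] ('turn', array([ 0.11, -0.18, -0.02]))
```

Emit:
{"fn": "send_rows", "kwargs": {"rows": [[-0.0012,-0.0038,0.005,0.1,-0.1,0,1],[0,0.013,0.0098,0,0,0,1],[0,0.02,0.015,0,0,0,1],[0,0.02,0.015,0,0,0,1],[0,0.02,0.015,0,0,0,1]]}}

```text
time: 39.05
ee_pos: [0.5436, -0.0706, 0.1397]
ee_rot: [0.936, 0.152, 0.051, 0.313]
force: [-0.2, -0.0, -0.6]
finger_gap: 0.547
```

Emit:
{"fn": "send_rows", "kwargs": {"rows": [[0,0.01,0.0075,0,0,0,1],[0,0,0,0,0,0,1],[0,0,0,0,0,0,1]]}}

```text
time: 39.35
ee_pos: [0.5468, -0.0814, 0.139]
ee_rot: [0.936, 0.152, 0.05, 0.313]
force: [-1.1, 0.7, -1.8]
finger_gap: 0.547
```

```bash
python3 - <<'E'
from h import *
go(stand(0,.0125),RS);go(stand(0,.0075),RS);print(state()["force"])
E
```

```text
t 39.35 tcp [ 0.5468 -0.0814  0.139 ] q [-0.056  0.346  1.872 -0.837  0.852  0.169] gap 0.547 s,lat -0.1203 -0.0516
shift tool [0.001  0.0137 0.0093] ('turn', array([-0.05,  0.  ,  0.06]))
t 39.35 tcp [ 0.5468 -0.0814  0.139 ] q [-0.056  0.346  1.872 -0.837  0.852  0.169] gap 0.547 s,lat -0.1203 -0.0516
shift tool [0.001  0.0107 0.0133] ('turn', array([-0.05,  0.  ,  0.06]))
[-1.06712287  0.71518445 -1.75727225]
```

Emit:
{"fn": "send_rows", "kwargs": {"rows": [[0.001,0.0075,0.005,0,0,0,1],[0,0.006,0.0045,0,0,0,1],[0,0,0,0,0,0,1],[0,-0.0012,0.0016,0,0,0,1],[0,0,0,0,0,0,1]]}}

```text
time: 39.85
ee_pos: [0.5528, -0.0968, 0.137]
ee_rot: [0.936, 0.153, 0.05, 0.313]
force: [0.4, -0.6, -0.5]
finger_gap: 0.547
```

```bash
python3 - <<'E'
from h import *
go(stand(0,.0075),RS);print(state()["force"])
E
```

```text
t 39.85 tcp [ 0.5528 -0.0968  0.137 ] q [-0.086  0.358  1.861 -0.841  0.834  0.147] gap 0.547 s,lat -0.1331 -0.0621
shift tool [ 0.0002 -0.0013  0.0017] ('turn', array([-0.06,  0.03,  0.13]))
[ 0.43421784 -0.6059781  -0.53058271]
```

Emit:
{"fn": "send_rows", "kwargs": {"rows": [[0,-0.0009,0.0012,0,0,0,1],[0,0,0,0,0,0,1]]}}

```text
time: 40.05
ee_pos: [0.5529, -0.0969, 0.1356]
ee_rot: [0.936, 0.153, 0.05, 0.313]
force: [-0.2, -0.2, -0.9]
finger_gap: 0.544
```

Emit:
{"fn": "send_rows", "kwargs": {"rows": [[0,-0.0006,0.0008,0,0,0,1],[0,0,0,0,0,0,1]]}}

```text
time: 40.25
ee_pos: [0.5532, -0.097, 0.135]
ee_rot: [0.936, 0.152, 0.05, 0.313]
force: [-0.4, -0.2, -0.6]
finger_gap: 0.548
```

Emit:
{"fn": "send_rows", "kwargs": {"rows": [[0,-0.0004,0.0006,0,0,0,1],[0,0,0,0,0,0,1]]}}

```text
time: 40.45
ee_pos: [0.5534, -0.0971, 0.1348]
ee_rot: [0.936, 0.152, 0.051, 0.313]
force: [-1.8, 1.4, 2.9]
finger_gap: 0.547
```

Emit:
{"fn": "send_rows", "kwargs": {"rows": [[0,0,0,0,0,0,0.48],[0,0,0,0,0,0,0.3],[0,0,0,0,0,0,0],[0,0,0,0,0,0,0],[0,-0.016,-0.012,0,0,0,0]]}}

```text
time: 40.95
ee_pos: [0.5472, -0.0793, 0.1343]
ee_rot: [0.936, 0.151, 0.05, 0.313]
force: [-0.1, 0.1, -0.5]
finger_gap: 0.854
```

Emit:
{"fn": "send_rows", "kwargs": {"rows": [[0,-0.032,-0.024,0,0,0,0],[0,-0.032,-0.024,0,0,0,0],[0,-0.016,-0.012,0,0,0,0],[0,0.018,-0.024,0,0,0,0],[0,0.024,-0.032,0,0,0,0]]}}

```text
time: 41.45
ee_pos: [0.5131, 0.0176, 0.202]
ee_rot: [0.936, 0.155, 0.047, 0.313]
force: [0.6, -0.3, 1.1]
finger_gap: 1.001
```

Emit:
{"fn": "send_rows", "kwargs": {"rows": [[0,0.024,-0.032,0,0,0,0],[0,0,0,0,0,0,0],[0,0,0,0,0,0,0]]}}

```text
time: 41.75
ee_pos: [0.5156, 0.0171, 0.245]
ee_rot: [0.936, 0.152, 0.052, 0.313]
force: [0.9, -0.5, -0.4]
finger_gap: 1.0
```

```bash
python3 - <<'E'
from h import *
s,p,M=st();print(s["force"]);c=cams.calibration("wrist"); im=cams.read_camera("wrist");cv2.imwrite("pics/w15.png",im[:,:,::-1])
u=proj(c,CA).astype(int); print(u)
k=im.copy(); k[:, :u[0]-60]=0;k[:,u[0]+60:]=0;k[:u[1]-70]=0;k[u[1]+60:]=0
shimcheck(c,k,(105,110,40),(122,255,255),.077)
shimcheck(c,k,(15,80,60),(32,255,255),.071)
b=cams.read_camera("scene")
v=np.zeros((420,800,3),np.uint8); v[:,:400]=cv2.resize(im[max(u[1]-70,0):u[1]+70,u[0]-67:u[0]+67,::-1],(400,420),interpolation=cv2.INTER_CUBIC)
v[:,400:]=cv2.resize(b[150:255,275:375,::-1],(400,420),interpolation=cv2.INTER_CUBIC); cv2.imwrite("pics/c15.png",v)
E
```

```text
t 41.75 tcp [0.5156 0.0171 0.245 ] q [ 0.147  0.155  1.841 -0.713  1.13   0.135] gap 1.0 s,lat -0.036 0.0082
[ 0.8585241  -0.5465658  -0.40666953]
[275 252]
blob [250, 219, 52, 59, 2816] x [-0.0838  0.0388] y [-0.0294  0.0271]
   -0.08 -0.0249 0.025 mid 0.0001
   -0.07 -0.0254 0.0255 mid 0.0001
   -0.06 -0.026 0.025 mid -0.0005
   -0.05 -0.0277 0.0257 mid -0.001
   -0.04 -0.0283 0.0274 mid -0.0005
   -0.03 -0.029 0.0278 mid -0.0006
   -0.02 -0.0294 0.0275 mid -0.001
   -0.01 -0.0303 0.028 mid -0.0011
   -0.0 -0.0297 0.0272 mid -0.0012
   0.01 -0.03 0.0266 mid -0.0017
   0.02 -0.0297 0.0262 mid -0.0018
   0.03 -0.0301 0.0266 mid -0.0018
   0.04 -0.0293 0.027 mid -0.0012
blob [259, 293, 36, 19, 651] x [0.0914 0.1599] y [-0.0261  0.0278]
blob [229, 275, 40, 16, 408] x [0.0479 0.0913] y [-0.0637 -0.0108]
   0.05 -0.0593 -0.0422 mid -0.0508
```

View pics/c15.png

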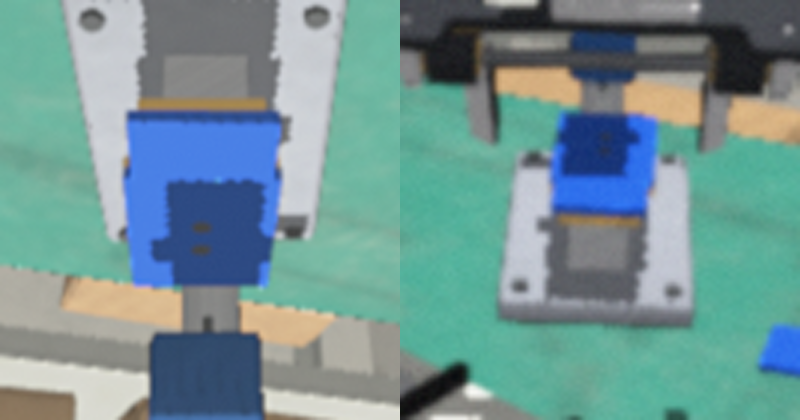

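```bash
python3 -c "
from h import *
print(ctrl.hand_in())"
```

```text
the job is handed in; nothing more can be done
None
```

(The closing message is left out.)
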